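# Nip a thin-walled tube in the tacking fixture

## Task

Get the aluminium box tube in the fixture ready for tacking: swing the yellow keeper bar shut over the tube until it drops into its detent, so that the tube cannot ride up, then reach under the canopy and draw the red-ball cam lever round towards you just far enough that the spring pad pinches the tube firmly against the fence, and let go. Stop when the pull at the ball has grown to about half as much again as the lever's free drag: the wall is thin and dents if you haul the lever on harder. Do not disturb the enamel cup or the magnetic angle.

Things in the scene. Friction and masses are not known exactly. Their poses are not given: they have to be found in the camera images.
- fixture: Steel tacking fixture, bolted down: plate 245 x 250 x 14 mm. Origin: bench level, under the middle of the tube's nest; its x points to the robot's left and somewhat away (from fence to cam), its y along the tube towards the robot, z up. Plate spans x -100..145, y -150..100 mm; the tube lies on its top. The fence, a dark bar 150 mm long, 32 mm high, has its face set anywhere from x = -25 to -20 mm.
- tube: Loose thin-walled aluminium box section 40 x 40 mm, 160 mm long along its y, wall 2.5 mm, 0.21 to 0.42 kg; origin in the middle of its underside. It lies loose in the nest, up to 6 mm short of the fence; the cam's pad pushes it there.
- pad: Spring-backed pad, face 44 x 30 mm, behind the tube; origin: the fixture's origin when the lever is at 0, then shifts with the pad towards the fence (-x). The cam drives its carriage by 10 mm x (cos 0.6 - cos(0.6 + lever angle)). While the tube slides it takes 1 to 3 N; with the tube hard on the fence the spring takes 30 N per mm of carriage travel.
- cam_lever (a joint): Cam lever angle, rad, 0 (open) to 1.7; grows anticlockwise seen from above: the ball comes towards the robot. It stays where it is left: even drag 1.1 N m, 10 N at the ball. Gap taken up between about 0.2 and 0.8 rad. A good nip (25 to 85 N on the tube) adds 3.5 to 9 N to the pull at the ball: aim for 6 N over the free drag. Past 115 N on the tube its wall dents.
- lever_ball (a point): Centre of the red ball, 32 mm in diameter, on the cam lever's end, 108 mm above the bench, 110 mm from the pivot axis. At 0 rad it bears 20 degrees from the fixture's +x towards its -y. It stands on an upright stem 12 mm thick; the lever arm runs level at z = 58 to 70 mm. It lies under the canopy: reach it with the tool tilted 35 to 45 degrees, fingers pointing down and along the fixture's +x.
- cam_pivot (a point): Point on the cam's vertical pivot axis at the height of the ball (108 mm above the bench), 75 mm from the fixture's origin along its x. Cradle the ball loosely, the fingers some 36 mm apart, and let one push it along the arc: a tight pinch that does not turn with the lever rubs on the ball and adds several newtons of drag.
- canopy_lip (a point): Middle of the lower front edge of the grey fume extractor's canopy, 252 mm above the bench, 64 mm past the cam's axis along the fixture's x. The canopy runs on from there along x, 250 mm wide, 50 mm thick, to the casing (120 x 250 x 325 mm), whose front stands 96 mm past this edge. Thin struts slope under its two ends, 119 mm either side, in the rear 60 mm.
- keeper (a joint): Yellow keeper bar's angle, rad: 0 shut in its detent, up to 1.5 open; grows anticlockwise seen from above. Shut, the bar points from its pivot along the fixture's -x, across the tube; open, it points away from the robot. About 0.15 rad before shut a spring ball must be overridden (up to 15 N at the knob), then drops into a groove under the bar at 0; a stop lies at -0.05.
- keeper_knob (a point): Middle of the black upright knob on the keeper bar's free end, 19 mm in diameter, 35 mm tall (z = 73 to 108 mm), this point at z = 92 mm, 125 mm from the bar's pivot axis. The bar is 30 mm wide, at z = 56 to 69 mm, and clears the tube by 2 mm.
- keeper_pivot (a point): Point on the keeper bar's vertical pivot axis, 88 mm above the bench, beside the far part of the tube, on the cam's side.
- steel_cup: Bystander: white enamel cup 69 x 93 x 91 mm, at the left; origin at its underside.
- magnet_square: Bystander: orange magnetic welding angle 65 x 65 x 15 mm, to the right in front; origin at its underside.

How it is judged:
On the way, in this order (a step that is already met when the one before it is completed fails the run):
1. the keeper bar is shut and its detent has dropped in, the cam still slack (value of joint keeper between -0.035 and 0.035 rad and contact force between pad and tube below 15 N), for 0.2 s.
2. the cam pad pinches the tube against the fence (contact force between pad and tube above 25 N), for 0.3 s.
At the end, for the whole second after the job is handed in: The keeper bar is shut in its detent (within 0.035 rad), the tube lies flat and square (within 0.03 rad) at rest, pinched between pad and fence with 25 to 85 N, and the lever has been released (value of joint keeper between -0.035 and 0.035 rad and contact force between pad and tube between 25 and 85 N and angle between the y axis of tube and the y axis of fixture, either way round below 0.03 rad and angle between tube's own z axis and vertical below 0.03 rad and linear speed of tube below 0.01 m/s); the robot touches nothing.
It fails at once if the tube is pinched with more than 115 N and its wall dents (contact force between pad and tube above 115 N).
It fails at once if a bystander (cup or magnetic angle) is moved by more than 20 mm (distance of any of steel_cup, magnet_square from where it was at the start of the episode above 0.02 m).
It also fails if it takes over 61 s, if anything falls off the work surface, if the arm or the gripper's body presses on something with over 40 N, if the wrist force passes 120 N, or if a joint passes its speed limit or range.

## Robot

A 6-joint arm with a two-finger parallel gripper is mounted at the origin on a cart in front of the work surface, level with it; the furniture and walls round the work are solid. World frame = base frame: x ahead of the robot, y to its left, z up, the work surface at z = 0. Lengths are in m, angles in rad, forces in N, time in s.
With the tool pointing down it reaches from about 0.425 to 1.125 m from the base axis. Payload 14.9 kg.
Tool frame: the origin (TCP) lies between the finger pads; the fingertips stand 8 mm ahead of it and the grasp point (between the pads) lies 11 mm behind it (ctrl.nose_length is the distance from the TCP to the fingertips, in m); z points along the fingers, y is the direction in which the jaws open and shut (so a half turn about z gives the same grasp; the last joint's range is limited). The gripper opens to 91 mm and grips with 3 to 60 N. Pads are 32 mm wide; open, the fingers measure 118 mm over their backs; the gripper's body (76 mm by 178 mm) begins 60 mm behind the grasp point.
Start: joints at [-1.206, 0.379, 1.734, -0, 1.028, -0.033], TCP at [0.271, -0.645, 0.222] pointing down, gripper open.
Joint ranges: [-2.77, 2.77], [-0.74, 2.19], [0, 2.66], [-1.06, 4.2], [0.31, 2.87], [-3.08, 3.08]. Speed limits (rad/s): [1.89, 1.89, 2.39, 3.14, 3.14, 3.14].

## Interface

Orientations are given as a unit quaternion [w, x, y, z].
In Python, from cell import readout, optics, order, ctrl gives the robot as it stands. The module is installed in compiled form; this text tells all that it offers.
- The arm moves only by the tool play_rows, never from a script. Its argument "motion" is a list of rows, each an object with "delta_pos": the shift along the tool's x, y, z in m, a list of three; "dr": the turn, a rotation vector about the tool's x, y, z in rad, a list of three; "grip": the opening, from 0 (shut) to 1 (fully open). In form: [{"delta_pos": [x, y, z], "dr": [rx, ry, rz], "grip": grip}, ...]. A call has 1 to 20 rows; each row shifts and turns the commanded pose from where the row before left it, along the tool's axes as they then stand; what a row does not reach is not made up. A row lasts 1/10 s, in which the tool goes at most 50 mm and 8.59 degrees, less where a joint would pass 70% of its speed; a pose out of reach is approached as far as the arm can. A call with a gripper value outside its range is refused whole. The fingers move at their own pace and stop on an object; "squeeze" is the grip in N (left out, the last holds). Time passes only in rows, so rows that do not move let the fingers close. It gives the time, the measured TCP pose, the force and the opening at its end, in the units of the state.
- readout.read_state(): the state, without advancing time (a new reading comes with each control period).
- optics.capture(name): name is "side" or "top"; returns a dict with "color" (480x640x3 uint8, blue, green, red), "K" (3x3 intrinsics, pixels), "R" (3x3) and "t" (3): a world point X has camera coordinates R X + t. Camera axes: x right, y down, z forward; pixel columns grow to the right and rows downward; lengths in m; the calibration is good to about 2 mm. A picture is of the moment at which its call begins. There is no depth.
- order.sign_off(): hands the job in, once; it reports no verdict.
The state is a dict: "time": time; "joint_positions": joint angles; "joint_velocities": joint speeds; "joint_torque": joint torques, N m; "position": TCP position; "ee_rot": TCP orientation; "force": force on the tool from outside, world axes, zero at the start; "ft_torque": the same for the moment, N m; "opening": opening from 0.0 (shut) to 1.0 (fully open).
Only numpy, scipy, OpenCV 4.12 (cv2) and the standard library are available. Lean on these libraries where they do the work, as an engineer would, in place of code of your own. Each camera call takes 0.05 s, during which the arm holds its last target.

## Working session

There is one attempt and no reset: what is moved stays moved. The work goes in short steps, Python scripts to look and compute and a tool call to move; the robot and the scene stay as the last step left them, time stands still between calls to the robot, and variables do not carry over. Pictures are saved under pics/ and viewed, and the job is handed in when it is done.

Besides the shell and the picture viewer there is one more tool, called as name(argument=value, ...) on one line, values as JSON. play_rows: Moves the arm, as the interface text tells. Its arguments: {"type":"object","properties":{"motion":{"type":"array"},"squeeze":{"type":"number"}},"required":["motion"]}

```bash
mkdir -p pics; python3 - <<'E'
from cell import readout, optics, order, ctrl
import cv2,numpy as np
s=readout.read_state(); print(s); print(ctrl.nose_length,dir(ctrl))
for n in("side","top"):
    c=optics.capture(n); cv2.imwrite(f"pics/{n}0.png",c["color"]); print(n,c["K"],c["R"],c["t"], -c["R"].T@c["t"])
E
```

```text
{'time': 0.0, 'joint_positions': array([-1.20628030e+00,  3.79393268e-01,  1.73477400e+00, -1.89946067e-05,
        1.02849804e+00, -3.32922883e-02]), 'joint_velocities': array([ 0.00143317, -0.00014538,  0.00067266,  0.00022093,  0.00182774,
        0.00010691]), 'joint_torque': array([-1.12561309e-03, -7.63722181e+01, -4.34371448e+01,  6.50334335e-02,
        4.24474350e-02, -8.73226509e-05]), 'position': array([ 0.27103822, -0.64498208,  0.2213023 ]), 'ee_rot': array([-5.27648737e-04,  9.80282589e-01,  1.97599993e-01, -9.64375209e-05]), 'force': array([0.12803405, 0.68082071, 0.63666566]), 'ft_torque': array([-0.00330117,  0.01698781,  0.02495123]), 'opening': 1.0002410621455202}
0.008 ['MotionError', '__class__', '__delattr__', '__dict__', '__dir__', '__doc__', '__eq__', '__format__', '__ge__', '__getattribute__', '__getstate__', '__gt__', '__hash__', '__init__', '__init_subclass__', '__le__', '__lt__', '__module__', '__ne__', '__new__', '__reduce__', '__reduce_ex__', '__repr__', '__setattr__', '__sizeof__', '__str__', '__subclasshook__', '__weakref__', 'nose_length']
side [[538.91381793   0.         336.10260696]
 [  0.         538.91381793 235.24320803]
 [  0.           0.           1.        ]] [[-0.382762   -0.92384634  0.0010872 ]
 [-0.76677176  0.31702702 -0.55817107]
 [ 0.51531962 -0.21448031 -0.82972518]] [0.25140383 0.45570157 1.3175203 ] [-0.23329714  0.37037097  1.34726588]
top [[476.96455231   0.         318.72532428]
 [  0.         476.96455231 241.00971075]
 [  0.           0.           1.        ]] [[ 0.0275282  -0.99944532 -0.01874142]
 [-0.99738645 -0.02620893 -0.0673302 ]
 [ 0.06680167  0.02054592 -0.99755471]] [0.0841962  0.53677579 1.30617475] [0.44580049 0.07138125 1.34069996]
```

View pics/side0.png

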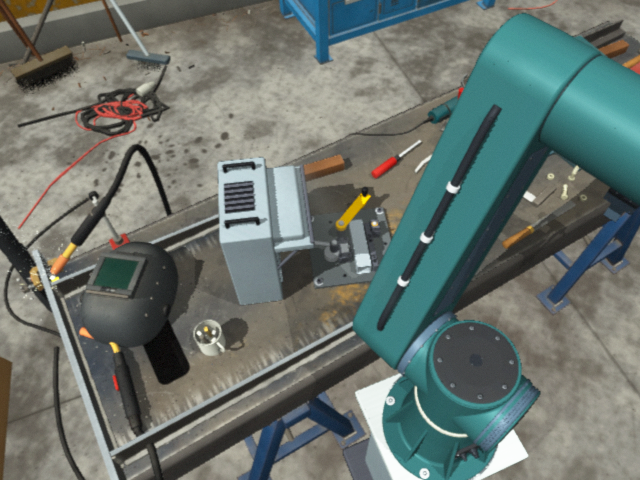

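View pics/top0.png

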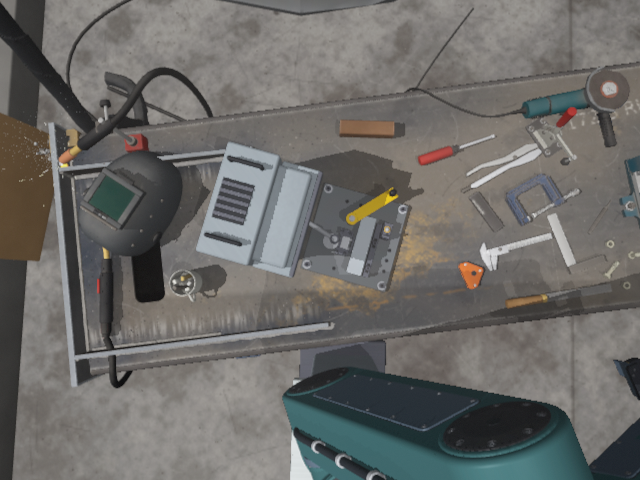

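```bash
python3 - <<'E'
import cv2
a=cv2.imread("pics/top0.png")[160:310,190:430]; cv2.imwrite("pics/topc.png",cv2.resize(a,None,fx=3.33,fy=3.33,interpolation=cv2.INTER_CUBIC))
a=cv2.imread("pics/side0.png")[150:300,210:410]; cv2.imwrite("pics/sidec.png",cv2.resize(a,None,fx=4,fy=4,interpolation=cv2.INTER_CUBIC))
E
```

```text
(no output)
```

View pics/topc.png

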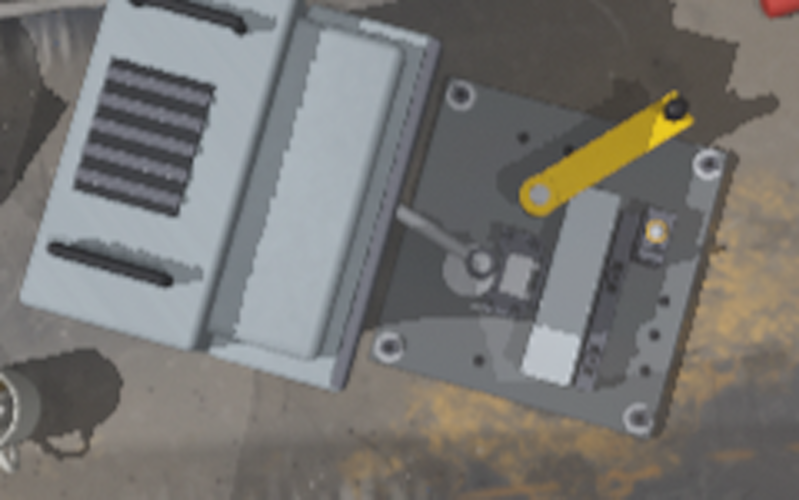

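View pics/sidec.png

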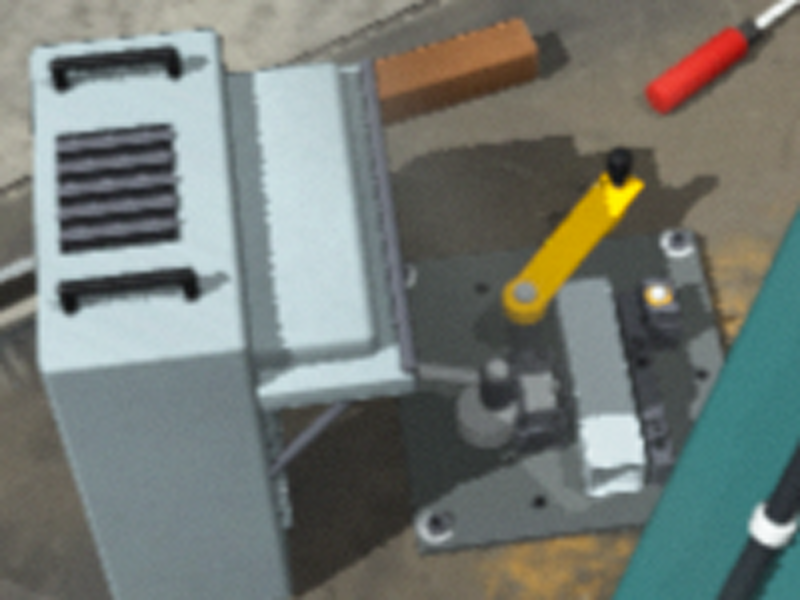

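```bash
cat > h.py <<'E'
import numpy as np,cv2
from scipy.optimize import least_squares
from cell import readout, optics
def cam(n):
    return optics.capture(n)
def proj(c,X):
    X=np.atleast_2d(X); p=X@c["R"].T+c["t"]; q=p@c["K"].T; return q[:,:2]/q[:,2:]
def unproj(c,uv,z):
    d=c["R"].T@np.linalg.inv(c["K"])@np.array([uv[0],uv[1],1.]); o=-c["R"].T@c["t"]
    return o+d*(z-o[2])/d[2]
def fx(p,P):
    P=np.atleast_2d(P).astype(float)/1000; c,s=np.cos(p[2]),np.sin(p[2])
    return np.c_[p[0]+c*P[:,0]-s*P[:,1],p[1]+s*P[:,0]+c*P[:,1],P[:,2]]
E
python3 - <<'E'
from h import *
T=cam("top");S=cam("side")
f=lambda x,y,s,x0,y0:(x0+(x+.5)/s-.5,y0+(y+.5)/s-.5)
t=lambda x,y:f(x,y,3.33,190,160); s=lambda x,y:f(x,y,4,210,150)
for n,uv,c,z in [("TR",t(740,150),T,.014),("BR",t(657,440),T,.014),("S TR",s(700,232),S,.014),("S BL",s(420,554),S,.014),("campiv top",t(481,262),T,.1),("kp",t(540,194),T,.075),("knob",t(677,107),T,.108),("kp S",s(524,293),S,.072),("knob S",s(620,160),S,.108)]:
    print(n,np.round(uv,1),unproj(c,uv,z))
E
```

```text
TR [411.9 204.7] [ 0.64307686 -0.15856183  0.014     ]
BR [386.9 291.8] [ 0.39913825 -0.09349919  0.014     ]
S TR [384.6 207.6] [ 0.63247308 -0.15211496  0.014     ]
S BL [314.6 288.1] [0.45302615 0.14947182 0.014     ]
campiv top [334.1 238.3] [0.53693957 0.05706657 0.1       ]
kp [351.8 217.9] [0.59456657 0.01097395 0.075     ]
knob [393.  191.8] [ 0.66172083 -0.09275441  0.108     ]
kp S [340.6 222.9] [0.59362183 0.01208646 0.072     ]
knob S [364.6 189.6] [ 0.65362989 -0.08929181  0.108     ]
```

```bash
cat > ov.py <<'E'
from h import *
import sys
def overlay(p,fn,kp=None,lev=None,tubex=0,kang=None,key=""):
    out=[]
    for n,(x0,y0,w,h,s) in {"top":(290,170,135,130,6),"side":(300,180,110,120,6)}.items():
        c=cam(n); im=cv2.resize(c["color"][y0:y0+h,x0:x0+w],None,fx=s,fy=s,interpolation=cv2.INTER_CUBIC)
        def pl(P,col,closed=True):
            q=proj(c,fx(p,P)); q=((q-[x0,y0]+.5)*s-.5)
            cv2.polylines(im,[np.round(q*8).astype(int)],closed,col,1,cv2.LINE_AA,3)
        def box(a,b,cc,d,z,col): pl([[a,cc,z],[b,cc,z],[b,d,z],[a,d,z]],col)
        box(-100,145,-150,100,14,(0,255,255))
        def circ(x,y,z,r,col): pl([[x+r*np.cos(a),y+r*np.sin(a),z] for a in np.linspace(0,2*np.pi,25)],col)
        circ(75,0,108,5,(0,0,255))
        box(-20+tubex,20+tubex,-80,80,54,(0,255,0)); 
        if kp is not None:
            circ(kp[0],kp[1],69,15,(255,0,255))
            if kang is not None:
                k=kp+125*np.array([-np.cos(kang),-np.sin(kang)]); circ(k[0],k[1],108,9.5,(255,0,0)); circ(k[0],k[1],73,9.5,(255,0,0))
        if lev is not None:
            b=-np.deg2rad(20)+lev
            pl([[75,0,64],[75+110*np.cos(b),110*np.sin(b),64]],(0,128,255),False); circ(75+110*np.cos(b),110*np.sin(b),108,16,(0,0,255))
        pl([[139,-125,252],[139,125,252]],(255,255,0),False)
        cv2.imwrite(f"pics/{fn}_{n}.png",im)
E
python3 - <<'E'
from ov import *
overlay([.5215,-.0227,np.deg2rad(75)],"o1")
E
```

```text
(no output)
```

View pics/o1_top.png

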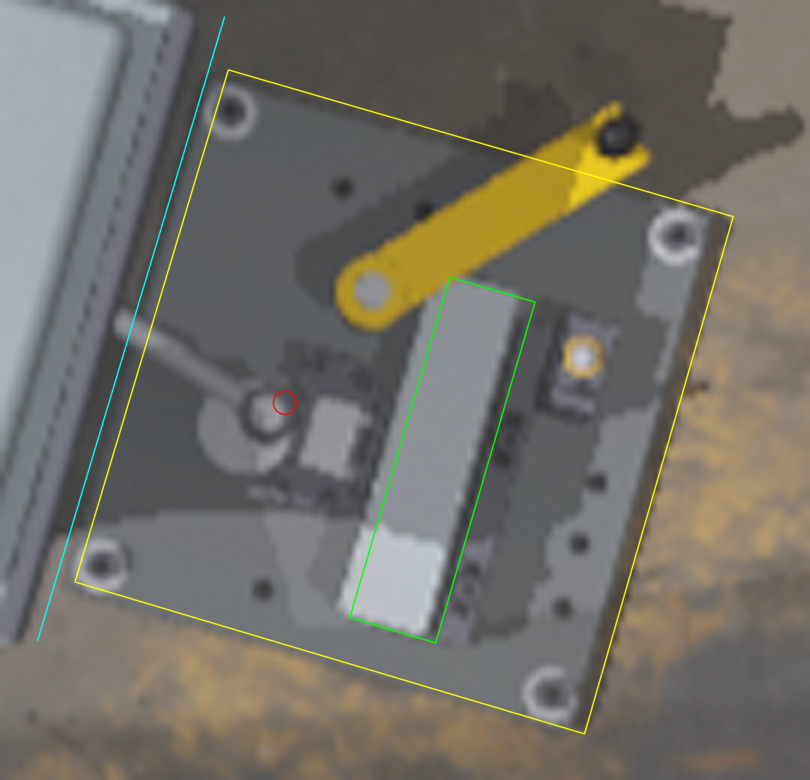

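View pics/o1_side.png

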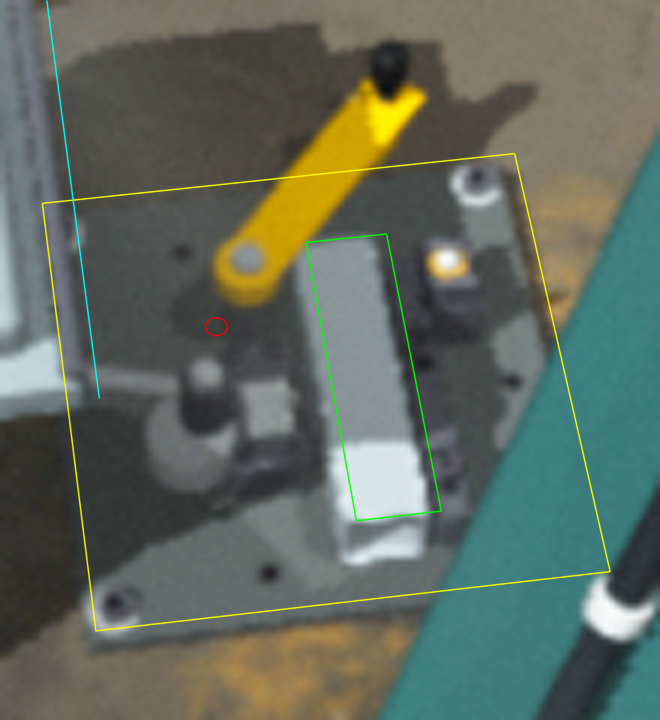

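```bash
cat > fit.py <<'E'
from h import *
T=cam("top");S=cam("side")
t=lambda x,y:np.array([290+(x+.5)/6-.5,170+(y+.5)/6-.5]); s=lambda x,y:np.array([300+(x+.5)/6-.5,180+(y+.5)/6-.5])
ob=[(T,t(230,110),1,-1),(T,t(674,235),-1,-1),(T,t(100,564),1,1),(T,t(549,692),-1,1),(S,s(477,184),-1,-1),(S,s(120,603),1,1)]
def res(q,full=True):
    p=q[:3]; r=[]
    for c,uv,a,b in ob:
        X=fx(p,[22.5+a*q[3],-25+b*q[4],17]); r+=list((proj(c,X)[0]-uv+ (q[5:7] if c is S else 0)))
    for c,uv in [(T,t(268,405)),(S,s(206,372))]:
        r+=list((proj(c,fx(p,[75,0,q[7]]))[0]-uv+ (q[5:7] if c is S else 0)))
    r+=list(q[5:7]*.3)
    return np.array(r)
o=least_squares(res,[.52,-.02,1.31,110,110,0,0,80])
E
python3 - <<'E'
from fit import *
from ov import overlay
print(o.x,np.rad2deg(o.x[2])); print(np.round(o.fun,2))
for c,uv in [(T,t(268,405)),(S,s(206,372))]: print(unproj(c,uv,o.x[7]/1000), fx(o.x[:3],[75,0,o.x[7]]))
p=o.x[:3]
# keeper pivot & knob triangulate
def tri(a,b):
    f=lambda X:np.r_[proj(T,X)[0]-a,proj(S,X)[0]+o.x[5:7]-b]
    r=least_squares(f,[.55,0,.08]); X=r.x; d=X-fx(p,[0,0,0])[0]; c_,s_=np.cos(p[2]),np.sin(p[2])
    print(X, "fix",np.round([1000*(c_*d[0]+s_*d[1]),1000*(-s_*d[0]+c_*d[1]),1000*X[2]],1),"res",r.fun.round(2))
tri(t(372,290),s(248,258)); tri(t(619,134),s(391,60)); tri(t(268,405),s(206,372))
overlay(p,"o2",kp=np.array([35,-60]),lev=0.0,kang=.9)
E
```

```text
[ 5.21481460e-01 -1.55310314e-02  1.32039365e+00  1.06833719e+02
  1.09681034e+02  7.58029713e-01  4.32874062e-01  7.76662864e+01] 75.65298361002442
[ 0.21  0.06  0.01 -0.18  0.29 -0.25 -0.14 -0.34  0.24 -0.3  -0.41  0.36
 -0.26  0.68  0.1  -0.11  0.23  0.13]
[0.54190471 0.05648078 0.07766629] [[0.54006602 0.05712992 0.07766629]]
[0.53768312 0.05611474 0.07766629] [[0.54006602 0.05712992 0.07766629]]
[0.59493029 0.01215147 0.07392802] fix [ 45.  -64.3  73.9] res [-0.23 -0.11  0.28  0.01]
[ 0.66352694 -0.09311024  0.09704782] fix [ -40.  -156.8   97. ] res [-0.22 -0.1   0.27 -0.  ]
[0.54223196 0.05649212 0.07370355] fix [74.9 -2.3 73.7] res [-0.02 -0.01  0.03  0.  ]
```

View pics/o2_top.png

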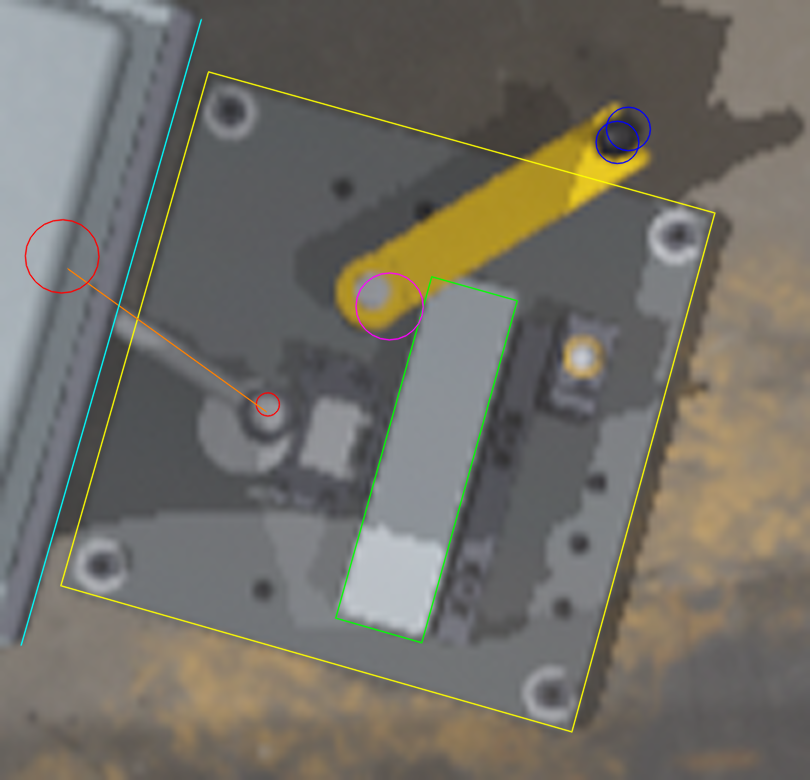

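View pics/o2_side.png

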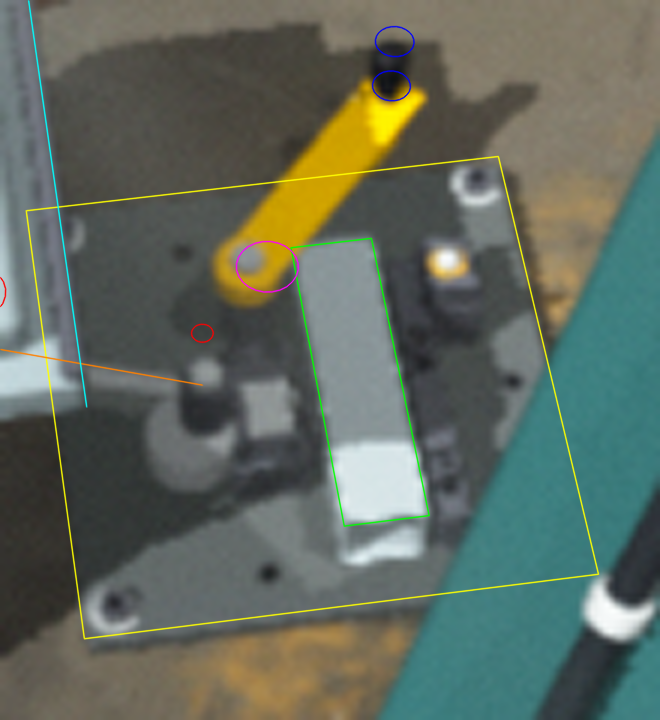

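```bash
cat >> h.py <<'E'
from scipy.spatial.transform import Rotation as Ro
P0=np.array([.5215,-.0155,1.3204])
def F(x,y,z): return fx(P0,[x,y,z])[0]
def toF(X):
    d=np.asarray(X)-[P0[0],P0[1],0]; c,s=np.cos(P0[2]),np.sin(P0[2]); return np.array([c*d[0]+s*d[1],-s*d[0]+c*d[1],d[2]])*1000
def st():
    s=readout.read_state(); q=s["ee_rot"]; return s,np.array(s["position"]),Ro.from_quat(np.r_[q[1:],q[0]])
def Rtool(yaw_y,tilt=0):
    # fixture yaw of tool-x horizontal dir (rad), tilt: fingers lean along tool x dir
    a=P0[2]+yaw_y; X=np.array([np.cos(a),np.sin(a),0]); Z=np.array([0,0,1.]); z=-Z; 
    y=np.cross(z,X); R=Ro.from_matrix(np.c_[X,y,z]); return R*Ro.from_rotvec([0,tilt,0])
def rows(way,n=None,start=None):
    """way: list of (pos,Rot,nrows,grip)"""
    s,p,R=st() 
    if start is not None: p,R=start
    for (q,Q,k,g) in way:
        v=(R.inv()*Q).as_rotvec(); dv=v/k
        for i in range(k):
            pt=p+(q-p)*(1/(k-i)); d=R.inv().apply(pt-p)
            d=np.round(d,4); r=np.round(dv,3)
            print('{"delta_pos":[%g,%g,%g],"dr":[%g,%g,%g],"grip":%g},'%(*d,*r,g))
            p=p+R.apply(d); R=R*Ro.from_rotvec(r)
        print("#end",p.round(4),"F",toF(p).round(1))
def show():
    s,p,R=st(); M=R.as_matrix(); c,sn=np.cos(P0[2]),np.sin(P0[2]); f=s["force"]
    print("t",round(s["time"],2),"p",p.round(4),"F",toF(p).round(1),"open",round(s["opening"]*91,1),"forceF",np.round([c*f[0]+sn*f[1],-sn*f[0]+c*f[1],f[2]],2))
    zf=toF(M[:,2]+[P0[0],P0[1],0])/1000; yf=toF(M[:,1]+[P0[0],P0[1],0])/1000
    print("toolz F",zf.round(3),"tooly F",yf.round(3),"j",np.round(s["joint_positions"],3))
E
python3 - <<'E'
from fit import *
from h import *
for uv in [t(121,323),t(160,347),t(200,370),t(225,384)]:
    f=toF(unproj(T,uv,.066)); print(f.round(1), np.rad2deg(np.arctan2(f[1],f[0]-75)))
print("ball0",F(75+110*np.cos(np.deg2rad(20)),-110*np.sin(np.deg2rad(20)),108))
# detent ball
print(toF(unproj(T,t(582,356),.05)))
# tube top edges
for a in [(452,278),(518,298),(340,610),(426,634)]: print(toF(unproj(T,t(*a),.054)).round(1))
kp=np.array([45,-64.]); ang=.833
yaw=-ang; # tool x dir such that at ang=0 tool x=+X ; rotates +ang ccw
u=np.array([-np.cos(ang),-np.sin(ang)]); tn=np.array([-np.sin(ang),np.cos(ang)])
k=kp+125*u
Q=Rtool(ang)
print(Q.as_matrix())
rows([(F(k[0],k[1],200),Q,14,.6),(F(k[0],k[1],100),Q,4,.5)])
E
```

```text
[148.2 -20.3  66. ] -15.496483484021478
[128.4 -14.7  66. ] -15.364335568440698
[108.4  -9.6  66. ] -16.090282019110553
[95.9 -6.6 66. ] -17.607006031988416
ball0 [0.60214593 0.14798138 0.108     ]
[-55.34121237 -64.11214966  50.        ]
[ 10.7 -81.7  54. ]
[-20.3 -81.1  54. ]
[18.8 76.1 54. ]
[-21.1  75.9  54. ]
[[-0.55019995  0.83503294  0.        ]
 [ 0.83503294  0.55019995  0.        ]
 [ 0.          0.         -1.        ]]
{"delta_pos":[0.0411,-0.0256,0.0016],"dr":[-0,-0,-0.125],"grip":0.6},
{"delta_pos":[0.044,-0.0202,0.0016],"dr":[-0,-0,-0.125],"grip":0.6},
{"delta_pos":[0.0462,-0.0146,0.0016],"dr":[-0,-0,-0.125],"grip":0.6},
{"delta_pos":[0.0477,-0.0087,0.0016],"dr":[-0,-0,-0.125],"grip":0.6},
{"delta_pos":[0.0484,-0.0027,0.0016],"dr":[-0,-0,-0.125],"grip":0.6},
{"delta_pos":[0.0483,0.0033,0.0015],"dr":[-0,-0,-0.125],"grip":0.6},
{"delta_pos":[0.0475,0.0093,0.0016],"dr":[-0,-0,-0.125],"grip":0.6},
{"delta_pos":[0.046,0.0152,0.0015],"dr":[-0,-0,-0.125],"grip":0.6},
{"delta_pos":[0.0438,0.0208,0.0016],"dr":[-0,-0,-0.125],"grip":0.6},
{"delta_pos":[0.0408,0.0261,0.0015],"dr":[-0,-0,-0.125],"grip":0.6},
{"delta_pos":[0.0372,0.031,0.0016],"dr":[-0,-0,-0.125],"grip":0.6},
{"delta_pos":[0.0331,0.0354,0.0015],"dr":[-0,-0,-0.125],"grip":0.6},
{"delta_pos":[0.0284,0.0392,0.0016],"dr":[-0,-0,-0.125],"grip":0.6},
{"delta_pos":[0.0234,0.0424,0.0015],"dr":[-0,-0,-0.125],"grip":0.6},
#end [ 0.6634 -0.0921  0.2   ] F [ -39.1 -156.5  200. ]
{"delta_pos":[-0,0,0.025],"dr":[-0,-0,-0.001],"grip":0.5},
{"delta_pos":[-0,0,0.025],"dr":[-0,-0,-0.001],"grip":0.5},
{"delta_pos":[-0,0,0.025],"dr":[-0,-0,-0.001],"grip":0.5},
{"delta_pos":[-0,0,0.025],"dr":[-0,-0,-0.001],"grip":0.5},
#end [ 0.6634 -0.0921  0.1   ] F [ -39.1 -156.5  100. ]
```

play_rows(motion=[{"delta_pos": [0.041, -0.026, 0.002], "dr": [0, 0, -0.125], "grip": 0.6}, {"delta_pos": [0.044, -0.02, 0.002], "dr": [0, 0, -0.125], "grip": 0.6}, {"delta_pos": [0.046, -0.015, 0.001], "dr": [0, 0, -0.125], "grip": 0.6}, {"delta_pos": [0.048, -0.009, 0.002], "dr": [0, 0, -0.125], "grip": 0.6}, {"delta_pos": [0.048, -0.003, 0.001], "dr": [0, 0, -0.125], "grip": 0.6}, {"delta_pos": [0.048, 0.003, 0.002], "dr": [0, 0, -0.125], "grip": 0.6}, {"delta_pos": [0.048, 0.009, 0.001], "dr": [0, 0, -0.125], "grip": 0.6}, {"delta_pos": [0.046, 0.015, 0.002], "dr": [0, 0, -0.125], "grip": 0.6}, {"delta_pos": [0.044, 0.021, 0.001], "dr": [0, 0, -0.125], "grip": 0.6}, {"delta_pos": [0.041, 0.026, 0.002], "dr": [0, 0, -0.125], "grip": 0.6}, {"delta_pos": [0.037, 0.031, 0.001], "dr": [0, 0, -0.125], "grip": 0.6}, {"delta_pos": [0.033, 0.035, 0.002], "dr": [0, 0, -0.125], "grip": 0.5}, {"delta_pos": [0.028, 0.039, 0.001], "dr": [0, 0, -0.125], "grip": 0.5}, {"delta_pos": [0.023, 0.042, 0.002], "dr": [0, 0, -0.125], "grip": 0.5}, {"delta_pos": [0, 0, 0], "dr": [0, 0, 0], "grip": 0.5}])

```text
time: 2.1
position: [0.6637, -0.0879, 0.1998]
ee_rot: [0.0, 0.473, 0.881, 0.0]
force: [-0.8, -0.9, 0.9]
opening: 0.499
```

```bash
python3 - <<'E'
from h import *
show()
im=cam("top")["color"][140:300,290:490]; cv2.imwrite("pics/a1.png",cv2.resize(im,None,fx=4,fy=4,interpolation=cv2.INTER_CUBIC))
E
```

```text
t 2.1 p [ 0.6637 -0.0879  0.1998] F [ -34.9 -155.7  199.8] open 45.4 forceF [-1.04  0.6   0.89]
toolz F [ 0.001 -0.001 -1.   ] tooly F [ 0.742 -0.671  0.001] j [-1.67e-01  3.57e-01  1.81e+00  1.00e-03  9.73e-01 -7.52e-01]
```

View pics/a1.png

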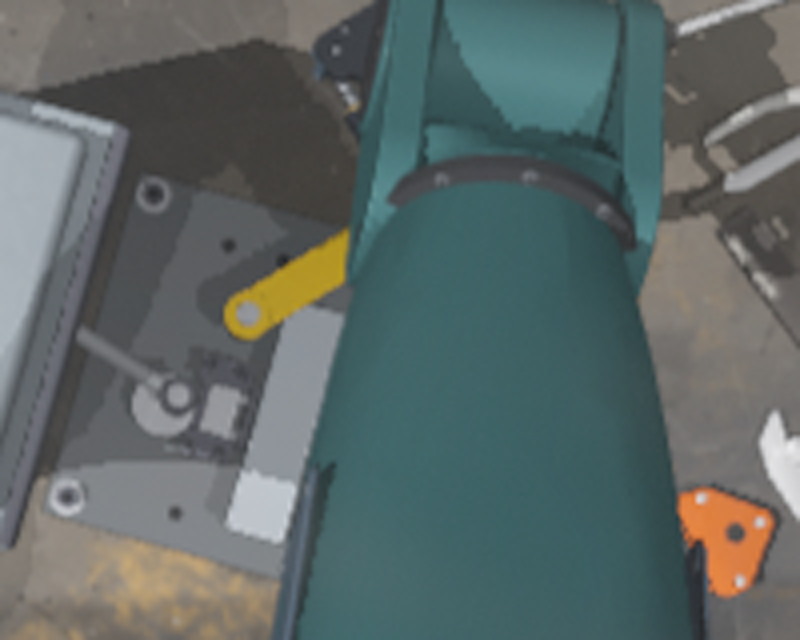

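```bash
python3 - <<'E'
from h import *
kp=np.array([45,-64.]); ang=.833
u=np.array([-np.cos(ang),-np.sin(ang)]); tn=np.array([-np.sin(ang),np.cos(ang)])
k=kp+125*u; Q=Rtool(ang); k2=k+3*tn
rows([(F(k2[0],k2[1],86),Q,6,.5),(F(k2[0],k2[1],86),Q,1,.33)])
E
```

```text
{"delta_pos":[-0.0004,-0.0006,0.0189],"dr":[0,0,-0],"grip":0.5},
{"delta_pos":[-0.0004,-0.0005,0.019],"dr":[0,0,-0],"grip":0.5},
{"delta_pos":[-0.0004,-0.0006,0.0189],"dr":[0,0,-0],"grip":0.5},
{"delta_pos":[-0.0005,-0.0005,0.019],"dr":[0,0,-0],"grip":0.5},
{"delta_pos":[-0.0004,-0.0006,0.0189],"dr":[0,0,-0],"grip":0.5},
{"delta_pos":[-0.0005,-0.0005,0.019],"dr":[0,0,-0],"grip":0.5},
#end [ 0.661  -0.0938  0.086 ] F [ -41.3 -154.5   86. ]
{"delta_pos":[0,-0,-0],"dr":[0,0,-0.002],"grip":0.33},
#end [ 0.661  -0.0938  0.086 ] F [ -41.3 -154.5   86. ]
```

play_rows(motion=[{"delta_pos": [-0.0026, -0.0033, 0.019], "dr": [0, 0, 0], "grip": 0.5}, {"delta_pos": [0, 0, 0.019], "dr": [0, 0, 0], "grip": 0.5}, {"delta_pos": [0, 0, 0.019], "dr": [0, 0, 0], "grip": 0.5}, {"delta_pos": [0, 0, 0.019], "dr": [0, 0, 0], "grip": 0.5}, {"delta_pos": [0, 0, 0.019], "dr": [0, 0, 0], "grip": 0.5}, {"delta_pos": [0, 0, 0.019], "dr": [0, 0, 0], "grip": 0.5}, {"delta_pos": [0, 0, 0], "dr": [0, 0, 0], "grip": 0.33}, {"delta_pos": [0, 0, 0], "dr": [0, 0, 0], "grip": 0.33}, {"delta_pos": [0, 0, 0], "dr": [0, 0, 0], "grip": 0.33}])

```text
time: 3.05
position: [0.6605, -0.0961, 0.0869]
ee_rot: [0.001, 0.477, 0.879, 0.0]
force: [-0.3, -0.1, 0.2]
opening: 0.332
```

```bash
python3 - <<'E'
from h import *
show()
im=cam("side")["color"][130:280,270:470]; cv2.imwrite("pics/a2.png",cv2.resize(im,None,fx=4,fy=4,interpolation=cv2.INTER_CUBIC))
E
```

```text
t 3.05 p [ 0.6605 -0.0961  0.0869] F [ -43.6 -154.6   86.9] open 30.2 forceF [-0.2   0.31  0.19]
toolz F [ 0.    -0.001 -1.   ] tooly F [ 0.736 -0.677  0.001] j [-0.179  0.503  1.846  0.     0.792 -0.756]
```

View pics/a2.png

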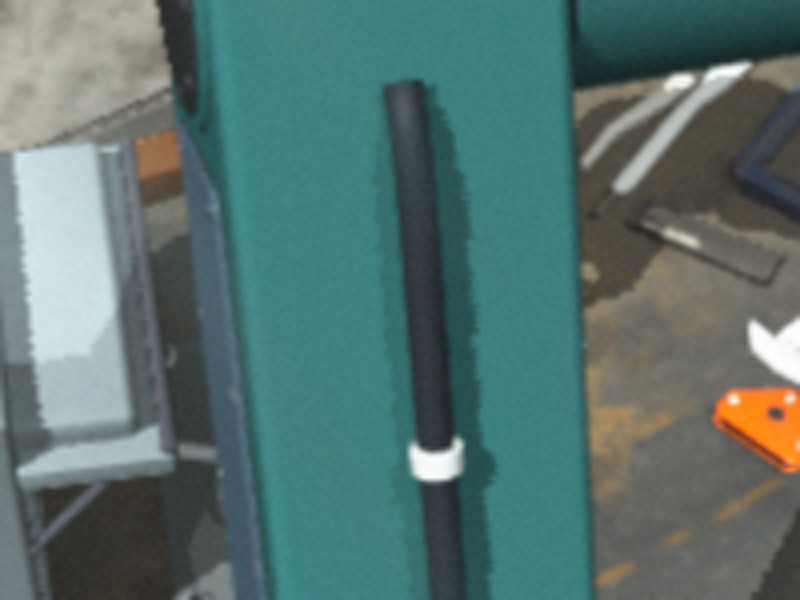

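play_rows(motion=[{"delta_pos": [0.0004, -0.0065, 0], "dr": [0, 0, 0.05], "grip": 0.33}, {"delta_pos": [0.0004, -0.0063, 0], "dr": [0, 0, 0.05], "grip": 0.33}, {"delta_pos": [0.0004, -0.0063, 0], "dr": [0, 0, 0.05], "grip": 0.33}, {"delta_pos": [0.0004, -0.0063, 0], "dr": [0, 0, 0.05], "grip": 0.33}, {"delta_pos": [0.0004, -0.0063, 0], "dr": [0, 0, 0.05], "grip": 0.33}, {"delta_pos": [0.0004, -0.0063, 0], "dr": [0, 0, 0.05], "grip": 0.33}])

```text
time: 3.7
position: [0.6253, -0.1106, 0.087]
ee_rot: [0.001, 0.604, 0.797, 0.0]
force: [0.9, -0.4, -0.4]
opening: 0.329
```

```bash
python3 - <<'E'
from h import *
show()
im=cam("top")["color"][140:300,290:490]; cv2.imwrite("pics/a3.png",cv2.resize(im,None,fx=4,fy=4,interpolation=cv2.INTER_CUBIC))
E
```

```text
t 3.7 p [ 0.6253 -0.1106  0.087 ] F [ -66.4 -124.2   87. ] open 29.9 forceF [-0.14 -0.98 -0.42]
toolz F [ 0.    -0.002 -1.   ] tooly F [ 0.502 -0.865  0.002] j [-0.212  0.461  1.914 -0.     0.765 -0.487]
```

View pics/a3.png

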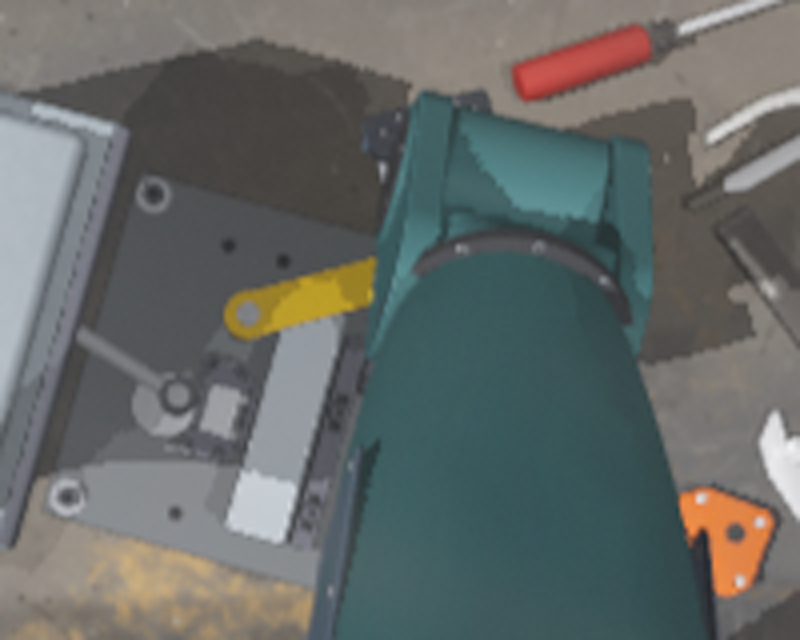

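play_rows(motion=[{"delta_pos": [0.0005, -0.0063, 0], "dr": [0, 0, 0.05], "grip": 0.33}, {"delta_pos": [0.0005, -0.0063, 0], "dr": [0, 0, 0.05], "grip": 0.33}, {"delta_pos": [0.0005, -0.0063, 0], "dr": [0, 0, 0.05], "grip": 0.33}, {"delta_pos": [0.0005, -0.0063, 0], "dr": [0, 0, 0.05], "grip": 0.33}, {"delta_pos": [0.0005, -0.0063, 0], "dr": [0, 0, 0.05], "grip": 0.33}, {"delta_pos": [0.0005, -0.0063, 0], "dr": [0, 0, 0.05], "grip": 0.33}])

```text
time: 4.35
position: [0.5876, -0.1132, 0.0868]
ee_rot: [0.001, 0.716, 0.699, 0.0]
force: [1.2, -0.9, 0.3]
opening: 0.332
```

```bash
python3 - <<'E'
from h import *
show()
E
```

```text
t 4.35 p [ 0.5876 -0.1132  0.0868] F [-78.3 -88.3  86.8] open 30.2 forceF [-0.54 -1.33  0.34]
toolz F [-0.    -0.002 -1.   ] tooly F [ 0.225 -0.974  0.002] j [-0.229  0.415  1.989 -0.     0.736 -0.205]
```

play_rows(motion=[{"delta_pos": [0.0004, -0.005, 0], "dr": [0, 0, 0.04], "grip": 0.33}, {"delta_pos": [0.0003, -0.005, 0], "dr": [0, 0, 0.04], "grip": 0.33}, {"delta_pos": [0.0003, -0.005, 0], "dr": [0, 0, 0.04], "grip": 0.33}])

```text
time: 4.65
position: [0.5737, -0.1114, 0.087]
ee_rot: [0.001, 0.756, 0.655, 0.001]
force: [4.5, -0.9, -3.8]
opening: 0.334
```

play_rows(motion=[{"delta_pos": [0.0002, -0.005, 0], "dr": [0, 0, 0.04], "grip": 0.33}])

```text
time: 4.75
position: [0.5687, -0.1105, 0.087]
ee_rot: [0.001, 0.769, 0.639, 0.001]
force: [5.0, -1.0, -1.9]
opening: 0.33
```

play_rows(motion=[{"delta_pos": [0.0002, -0.004, 0], "dr": [0, 0, 0.03], "grip": 0.33}])

```text
time: 4.85
position: [0.5646, -0.1096, 0.087]
ee_rot: [0.001, 0.778, 0.628, 0.001]
force: [1.8, -0.8, -1.7]
opening: 0.332
```

```bash
python3 - <<'E'
from h import *
show()
im=cam("top")["color"][140:300,290:490]; cv2.imwrite("pics/a4.png",cv2.resize(im,None,fx=4,fy=4,interpolation=cv2.INTER_CUBIC))
E
```

```text
t 4.85 p [ 0.5646 -0.1096  0.087 ] F [-80.4 -65.   87. ] open 30.2 forceF [-0.38 -1.96 -1.68]
toolz F [-0.    -0.003 -1.   ] tooly F [ 0.037 -0.999  0.003] j [-0.232  0.384  2.037 -0.     0.718 -0.019]
```

View pics/a4.png

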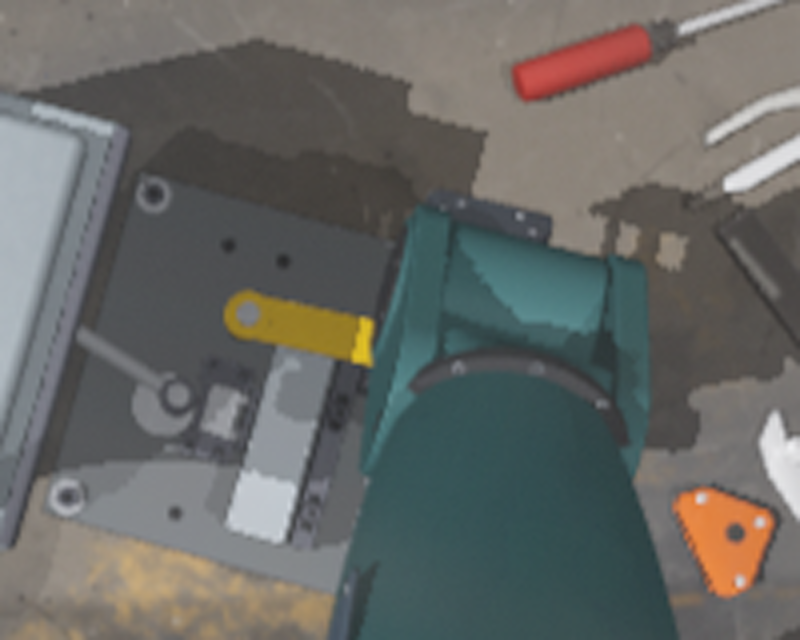

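play_rows(motion=[{"delta_pos": [0.0001, -0.003, 0], "dr": [0, 0, 0.02], "grip": 0.33}])

```text
time: 5.0
position: [0.5612, -0.1086, 0.0866]
ee_rot: [0.001, 0.784, 0.62, 0.0]
force: [0.8, -0.8, 0.9]
opening: 0.332
```

play_rows(motion=[{"delta_pos": [0, -0.002, 0], "dr": [0, 0, 0.015], "grip": 0.33}])

```text
time: 5.1
position: [0.5588, -0.1081, 0.0863]
ee_rot: [0.0, 0.789, 0.614, 0.0]
force: [0.9, -0.3, 0.3]
opening: 0.329
```

play_rows(motion=[{"delta_pos": [0, -0.001, 0], "dr": [0, 0, 0], "grip": 0.33}, {"delta_pos": [0, 0, 0], "dr": [0, 0, 0], "grip": 0.33}])

```text
time: 5.3
position: [0.5576, -0.1078, 0.086]
ee_rot: [0.0, 0.789, 0.614, 0.0]
force: [0.2, 0.4, 0.3]
opening: 0.331
```

```bash
cat >> h.py <<'E'
def bar_angle(name="top"):
    c=cam(name); im=c["color"]; hsv=cv2.cvtColor(im,cv2.COLOR_BGR2HSV); m=cv2.inRange(hsv,(18,150,80),(35,255,255))
    n,l,stt,cen=cv2.connectedComponentsWithStats(m)
    ys,xs=np.where(m); k=(ys>190)&(ys<270)&(xs>330)&(xs<430) if name=="top" else np.ones(len(ys),bool)
    pts=np.array([toF(unproj(c,(x,y),.069)) for x,y in zip(xs[k],ys[k])])[:,:2]
    mu=pts.mean(0); w,v=np.linalg.eigh(np.cov((pts-mu).T)); d=v[:,1]; d=d*np.sign(-d[0]); return len(pts),mu,np.arctan2(-d[1],-d[0]), pts[:,0].min(),pts[:,0].max()
E
python3 - <<'E'
from h import *
show(); print(bar_angle())
E
```

```text
t 5.3 p [ 0.5576 -0.1078  0.086 ] F [-80.5 -57.8  86. ] open 30.1 forceF [ 0.41 -0.14  0.32]
toolz F [ 0. -0. -1.] tooly F [ 0.003 -1.     0.   ] j [-0.232  0.377  2.05   0.     0.714  0.015]
(344, array([  4.84035503, -63.09791606]), np.float64(-0.003350630399974501), np.float64(-41.450297700527315), np.float64(59.277094104534136))
```

```bash
python3 - <<'E'
from h import *
b=np.array([181,-30,108.]); t=.75; Q=Rtool(0,t)
zf=np.array([np.sin(t),0,-np.cos(t)])
g=lambda back:F(*(b+zf*(11-back)))
Q0=Rtool(0)
rows([(F(-80.5,-57.8,230),Q0,4,.5),(F(20,-40,270),Q,8,.55),(g(140),Q,3,.55)])
print(Rtool(0,t).as_matrix())
E
```

```text
{"delta_pos":[0,-0,-0.036],"dr":[-0,-0,0.001],"grip":0.5},
{"delta_pos":[0,-0,-0.036],"dr":[-0,-0,0.001],"grip":0.5},
{"delta_pos":[0,-0,-0.036],"dr":[-0,-0,0.001],"grip":0.5},
{"delta_pos":[0,-0,-0.036],"dr":[-0,-0,0.001],"grip":0.5},
#end [ 0.5576 -0.1078  0.23  ] F [-80.5 -57.8 230. ]
{"delta_pos":[0.0126,-0.0022,-0.005],"dr":[0,0.094,-0],"grip":0.55},
{"delta_pos":[0.013,-0.0023,-0.0038],"dr":[0,0.094,-0],"grip":0.55},
{"delta_pos":[0.0133,-0.0022,-0.0026],"dr":[0,0.094,-0],"grip":0.55},
{"delta_pos":[0.0134,-0.0023,-0.0013],"dr":[0,0.094,-0],"grip":0.55},
{"delta_pos":[0.0135,-0.0022,-0],"dr":[0,0.094,-0],"grip":0.55},
{"delta_pos":[0.0135,-0.0023,0.0012],"dr":[0,0.094,-0],"grip":0.55},
{"delta_pos":[0.0133,-0.0022,0.0025],"dr":[0,0.094,-0],"grip":0.55},
{"delta_pos":[0.013,-0.0023,0.0037],"dr":[0,0.094,-0],"grip":0.55},
#end [ 0.5652 -0.006   0.27  ] F [ 20. -40. 270.]
{"delta_pos":[0.0024,-0.0033,0.0331],"dr":[0,-0.001,-0],"grip":0.55},
{"delta_pos":[0.0024,-0.0034,0.0331],"dr":[0,-0.001,-0],"grip":0.55},
{"delta_pos":[0.0024,-0.0033,0.0331],"dr":[0,-0.001,-0],"grip":0.55},
#end [0.5737 0.0672 0.2023] F [ 93.1 -30.  202.3]
[[ 1.81303682e-01  9.68814293e-01  1.68901868e-01]
 [ 7.08870634e-01 -2.47787946e-01  6.60381373e-01]
 [ 6.81638760e-01  5.55111512e-17 -7.31688869e-01]]
```

play_rows(motion=[{"delta_pos": [0, 0.003, 0], "dr": [0, 0, 0], "grip": 0.4}, {"delta_pos": [0, 0, -0.036], "dr": [0, 0, 0], "grip": 0.5}, {"delta_pos": [0, 0, -0.036], "dr": [0, 0, 0], "grip": 0.5}, {"delta_pos": [0, 0, -0.036], "dr": [0, 0, 0], "grip": 0.5}, {"delta_pos": [0, 0, -0.036], "dr": [0, 0, 0], "grip": 0.55}, {"delta_pos": [0.013, -0.002, -0.005], "dr": [0, 0.094, 0], "grip": 0.55}, {"delta_pos": [0.013, -0.002, -0.004], "dr": [0, 0.094, 0], "grip": 0.55}, {"delta_pos": [0.013, -0.002, -0.003], "dr": [0, 0.094, 0], "grip": 0.55}, {"delta_pos": [0.013, -0.002, -0.001], "dr": [0, 0.094, 0], "grip": 0.55}, {"delta_pos": [0.013, -0.002, 0], "dr": [0, 0.094, 0], "grip": 0.55}, {"delta_pos": [0.013, -0.002, 0.001], "dr": [0, 0.094, 0], "grip": 0.55}, {"delta_pos": [0.013, -0.002, 0.002], "dr": [0, 0.094, 0], "grip": 0.55}, {"delta_pos": [0.013, -0.002, 0.004], "dr": [0, 0.094, 0], "grip": 0.55}])

```text
time: 6.65
position: [0.5697, -0.0086, 0.2705]
ee_rot: [-0.226, 0.733, 0.571, 0.292]
force: [0.4, 0.0, -0.2]
opening: 0.549
```

```bash
python3 - <<'E'
from h import *
show(); 
for n in ("top","side"):
    im=cam(n)["color"][100:320,250:500]; cv2.imwrite(f"pics/b1_{n}.png",cv2.resize(im,None,fx=3,fy=2.7,interpolation=cv2.INTER_CUBIC))
E
```

```text
t 6.65 p [ 0.5697 -0.0086  0.2705] F [ 18.6 -45.  270.5] open 50.0 forceF [ 0.13 -0.42 -0.2 ]
toolz F [ 0.686  0.001 -0.728] tooly F [ 0.002 -1.     0.001] j [-0.375  0.184  2.039  0.823  1.188 -0.557]
```

View pics/b1_top.png

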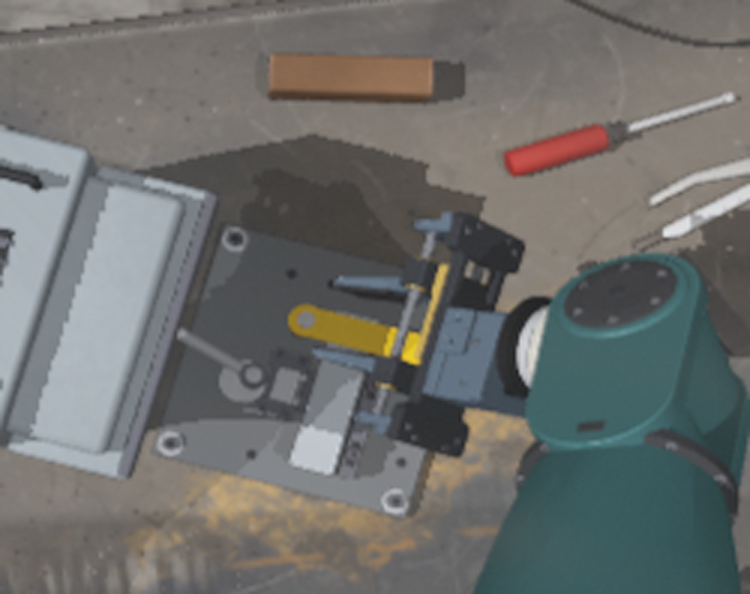

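View pics/b1_side.png

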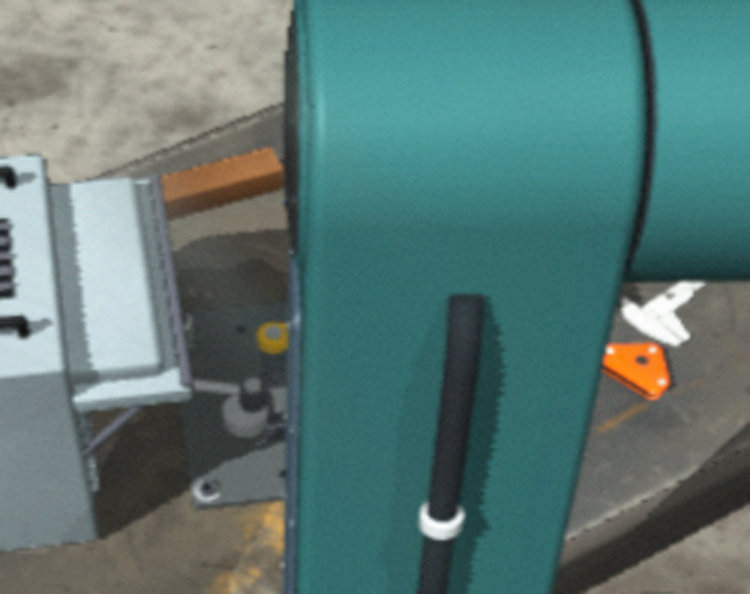

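```bash
python3 - <<'E'
from h import *
b=np.array([181,-30,108.]); t=.756; Q=Rtool(0,t)
zf=np.array([np.sin(t),0,-np.cos(t)])
g=lambda back:F(*(b+zf*(11-back)))
rows([(g(140),Q,4,.55),(g(0),Q,7,.55)])
E
```

```text
{"delta_pos":[0.002,-0.0035,0.025],"dr":[-0.001,0.001,0],"grip":0.55},
{"delta_pos":[0.002,-0.0035,0.025],"dr":[-0.001,0.001,0],"grip":0.55},
{"delta_pos":[0.002,-0.0035,0.0249],"dr":[-0.001,0.001,0],"grip":0.55},
{"delta_pos":[0.002,-0.0036,0.025],"dr":[-0.001,0.001,0],"grip":0.55},
#end [0.5735 0.0667 0.2019] F [ 92.6 -30.  201.9]
{"delta_pos":[-0,-0,0.02],"dr":[0,-0,0],"grip":0.55},
{"delta_pos":[-0.0001,-0,0.02],"dr":[0,-0,0],"grip":0.55},
{"delta_pos":[-0,-0,0.02],"dr":[0,-0,0],"grip":0.55},
{"delta_pos":[-0.0001,-0,0.02],"dr":[0,-0,0],"grip":0.55},
{"delta_pos":[-0,-0.0001,0.02],"dr":[0,-0,0],"grip":0.55},
{"delta_pos":[-0.0001,-0,0.02],"dr":[0,-0,0],"grip":0.55},
{"delta_pos":[-0,-0.0001,0.02],"dr":[0,-0,0],"grip":0.55},
#end [0.5973 0.1598 0.1   ] F [188.6 -30.  100. ]
```

Move to the pre-pose and part-way in (60 mm short), then check.

play_rows(motion=[{"delta_pos": [0.002, -0.0035, 0.025], "dr": [0, 0, 0], "grip": 0.55}, {"delta_pos": [0.002, -0.0035, 0.025], "dr": [0, 0, 0], "grip": 0.55}, {"delta_pos": [0.002, -0.0035, 0.025], "dr": [0, 0, 0], "grip": 0.55}, {"delta_pos": [0.002, -0.0035, 0.025], "dr": [0, 0, 0], "grip": 0.55}, {"delta_pos": [0, 0, 0.02], "dr": [0, 0, 0], "grip": 0.55}, {"delta_pos": [0, 0, 0.02], "dr": [0, 0, 0], "grip": 0.55}, {"delta_pos": [0, 0, 0.02], "dr": [0, 0, 0], "grip": 0.55}, {"delta_pos": [0, 0, 0.02], "dr": [0, 0, 0], "grip": 0.55}, {"delta_pos": [0, 0, 0], "dr": [0, 0, 0], "grip": 0.55}])

```text
time: 7.65
position: [0.5866, 0.1209, 0.1419]
ee_rot: [-0.226, 0.734, 0.572, 0.289]
force: [-0.2, -0.3, 0.4]
opening: 0.549
```

```bash
python3 - <<'E'
from h import *
show(); 
for n in ("top","side"):
    im=cam(n)["color"][130:300,250:450]; cv2.imwrite(f"pics/b2_{n}.png",cv2.resize(im,None,fx=4,fy=3.5,interpolation=cv2.INTER_CUBIC))
b=np.array([181,-30,108.]); t=.756; Q=Rtool(0,t)
zf=np.array([np.sin(t),0,-np.cos(t)])
g=lambda back:F(*(b+zf*(11-back)))
rows([(g(0),Q,4,.55)])
E
```

```text
t 7.65 p [0.5866 0.1209 0.1419] F [148.3 -29.3 141.9] open 50.0 forceF [-0.37  0.11  0.37]
toolz F [ 0.683  0.004 -0.731] tooly F [ 0.004 -1.    -0.003] j [-0.138  0.375  2.094  1.04   0.906 -0.661]
{"delta_pos":[0.0001,-0,0.015],"dr":[-0.001,0.001,0],"grip":0.55},
{"delta_pos":[0.0001,-0,0.015],"dr":[-0.001,0.001,0],"grip":0.55},
{"delta_pos":[0,-0,0.015],"dr":[-0.001,0.001,0],"grip":0.55},
{"delta_pos":[0,-0.0001,0.015],"dr":[-0.001,0.001,0],"grip":0.55},
#end [0.5973 0.1597 0.1   ] F [188.5 -30.  100. ]
```

View pics/b2_top.png

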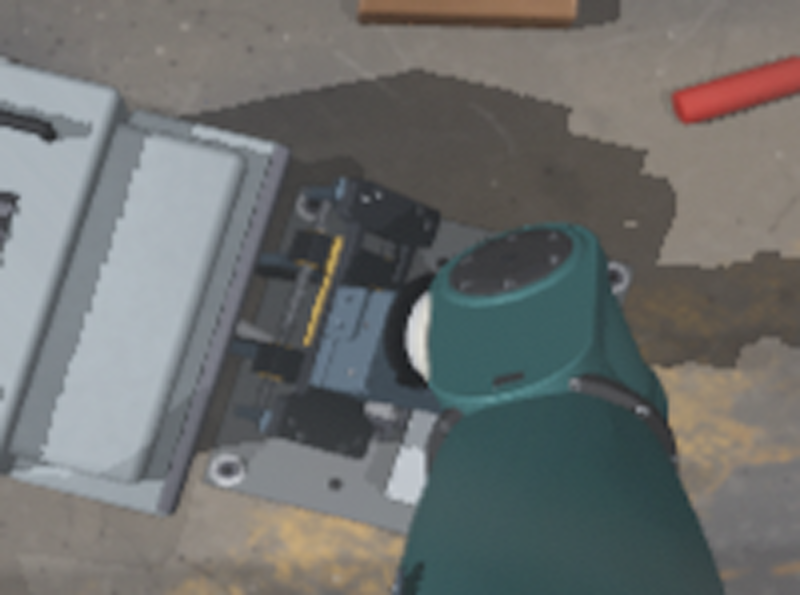

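View pics/b2_side.png

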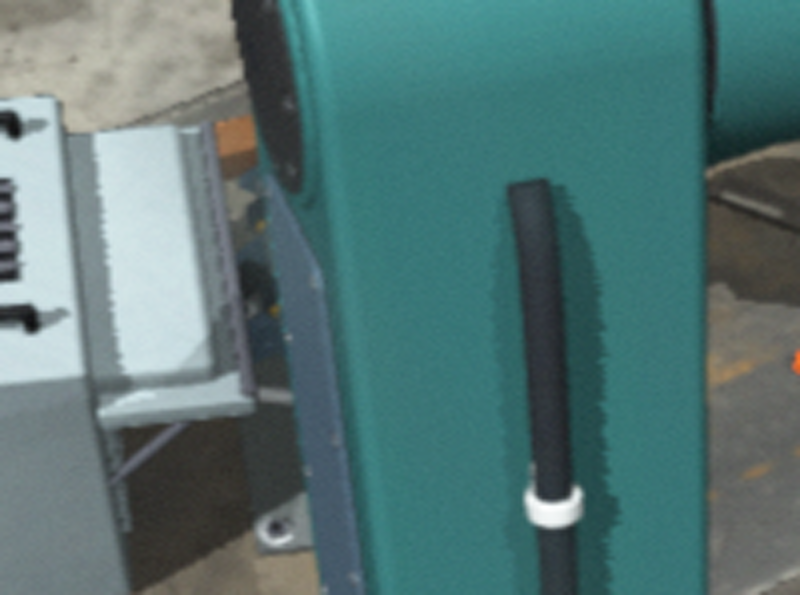

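play_rows(motion=[{"delta_pos": [0, 0, 0.015], "dr": [0, 0, 0], "grip": 0.55}, {"delta_pos": [0, 0, 0.015], "dr": [0, 0, 0], "grip": 0.55}])

```text
time: 7.95
position: [0.5931, 0.1395, 0.1219]
ee_rot: [-0.225, 0.734, 0.571, 0.29]
force: [0.1, 0.2, -0.8]
opening: 0.549
```

play_rows(motion=[{"delta_pos": [0, 0, 0.015], "dr": [0, 0, 0], "grip": 0.55}, {"delta_pos": [0, 0, 0.013], "dr": [0, 0, 0], "grip": 0.55}, {"delta_pos": [0, 0, 0], "dr": [0, 0, 0], "grip": 0.55}])

```text
time: 8.25
position: [0.5963, 0.1591, 0.0999]
ee_rot: [-0.226, 0.734, 0.571, 0.289]
force: [-0.3, -0.4, 0.8]
opening: 0.55
```

```bash
python3 - <<'E'
from h import *
show(); 
for n in ("top",):
    im=cam(n)["color"][130:300,250:450]; cv2.imwrite(f"pics/b3_{n}.png",cv2.resize(im,None,fx=4,fy=3.5,interpolation=cv2.INTER_CUBIC))
E
```

```text
t 8.25 p [0.5963 0.1591 0.0999] F [187.7 -29.2  99.9] open 50.0 forceF [-0.47  0.15  0.84]
toolz F [ 0.683  0.004 -0.731] tooly F [ 0.004 -1.    -0.002] j [-0.067  0.461  2.079  1.133  0.836 -0.717]
```

View pics/b3_top.png

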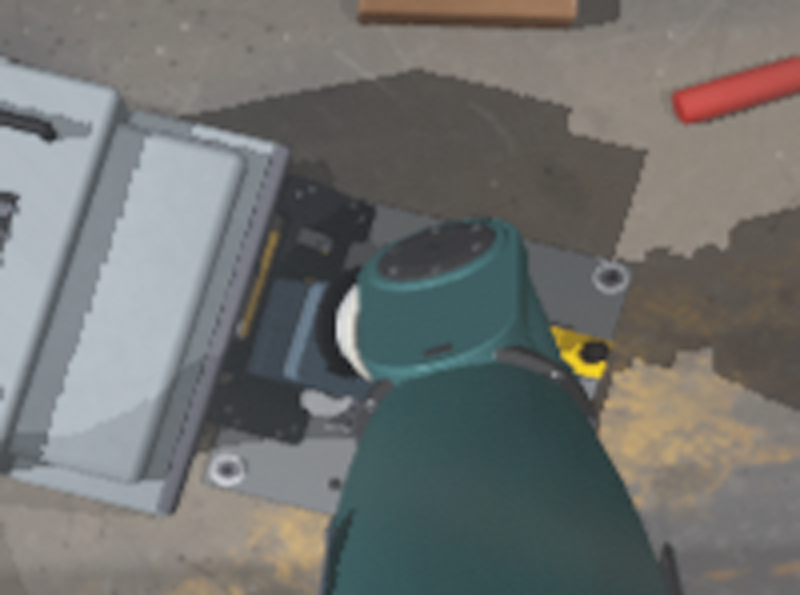

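play_rows(motion=[{"delta_pos": [0, 0, 0], "dr": [0, 0, 0], "grip": 0.41}, {"delta_pos": [0, 0, 0], "dr": [0, 0, 0], "grip": 0.41}, {"delta_pos": [0, 0, 0], "dr": [0, 0, 0], "grip": 0.41}], squeeze=3)

```text
time: 8.6
position: [0.5973, 0.1576, 0.102]
ee_rot: [-0.225, 0.734, 0.571, 0.29]
force: [0.7, -0.1, -0.4]
opening: 0.413
```

```bash
python3 - <<'E'
from h import *
show()
E
```

```text
t 8.6 p [0.5973 0.1576 0.102 ] F [186.5 -30.5 102. ] open 37.6 forceF [ 0.09 -0.7  -0.37]
toolz F [ 0.683  0.001 -0.73 ] tooly F [ 0.002 -1.     0.001] j [-0.069  0.457  2.078  1.132  0.837 -0.717]
```

```bash
cat >> h.py <<'E'
def ball(pv=(75,-1.5)):
    s,p,R=st(); g=toF(p-.011*R.as_matrix()[:,2]); half=s["opening"]*91/2
    yv=R.as_matrix()[:,1]; yf=toF(yv+[P0[0],P0[1],0])/1000
    b=g+yf*(half-16); a=np.arctan2(b[1]-pv[1],b[0]-pv[0])
    f=s["force"]; c,sn=np.cos(P0[2]),np.sin(P0[2]); fF=np.array([c*f[0]+sn*f[1],-sn*f[0]+c*f[1]]); tn=np.array([-np.sin(a),np.cos(a)])
    yaw=np.arctan2(-yf[0]*-1,-yf[1])
    print("t %.2f ball"%s["time"],b.round(1),"r %.1f bearing %.3f lever %.3f"%(np.hypot(b[0]-pv[0],b[1]-pv[1]),a,a+.349),"pull %.2f radial %.2f fz %.2f"%(-fF@tn,fF@[np.cos(a),np.sin(a)],f[2]),"toolyF",yf.round(3),"open %.1f"%(half*2))
def arc(b0,deltas,yaw0,follow=0,t=.756):
    a=b0;y=yaw0
    for d in deltas:
        dv=110*np.array([np.cos(a+d)-np.cos(a),np.sin(a+d)-np.sin(a)])/1000
        h=dv@[np.cos(y),np.sin(y)]; l=dv@[-np.sin(y),np.cos(y)]
        w=d*follow
        print("dp [%.4f,%.4f,%.4f] dr [%.3f,0,%.3f]"%(h*np.cos(t),-l,h*np.sin(t),w*np.sin(t),-w*np.cos(t)), "bearing",round(a+d,3))
        # note grasp-point offset under rotation ignored: TCP is 11 mm ahead
        a+=d;y+=w
E
python3 - <<'E'
from h import *
ball(); arc(-.262,[.0436]*6,0)
E
```

```text
t 8.60 ball [179.  -33.3 110. ] r 108.8 bearing -0.297 lever 0.052 pull 0.64 radial 0.29 fz -0.37 toolyF [ 0.002 -1.     0.001] open 37.6
dp [0.0008,-0.0047,0.0008] dr [0.000,0,-0.000] bearing -0.218
dp [0.0007,-0.0047,0.0006] dr [0.000,0,-0.000] bearing -0.175
dp [0.0005,-0.0047,0.0005] dr [0.000,0,-0.000] bearing -0.131
dp [0.0004,-0.0048,0.0004] dr [0.000,0,-0.000] bearing -0.088
dp [0.0002,-0.0048,0.0002] dr [0.000,0,-0.000] bearing -0.044
dp [0.0001,-0.0048,0.0001] dr [0.000,0,-0.000] bearing -0.0
```

Push begins, in short calls reading the force each time.

play_rows(motion=[{"delta_pos": [0.0005, -0.003, 0.0005], "dr": [0, 0, 0], "grip": 0.41}, {"delta_pos": [0.0008, -0.004, 0.0008], "dr": [0, 0, 0], "grip": 0.41}])

```text
time: 8.8
position: [0.5915, 0.1609, 0.1018]
ee_rot: [-0.224, 0.734, 0.571, 0.29]
force: [4.9, -5.7, 0.9]
opening: 0.473
```

play_rows(motion=[{"delta_pos": [0.0005, -0.003, 0.0005], "dr": [0, 0, 0], "grip": 0.41}])

```text
time: 8.9
position: [0.5888, 0.1623, 0.1019]
ee_rot: [-0.224, 0.734, 0.571, 0.29]
force: [3.9, -6.1, 0.5]
opening: 0.537
```

play_rows(motion=[{"delta_pos": [0.0005, -0.003, 0.0005], "dr": [0, 0, 0], "grip": 0.41}])

```text
time: 9.0
position: [0.5862, 0.1636, 0.1019]
ee_rot: [-0.224, 0.734, 0.571, 0.29]
force: [3.8, -5.7, 0.6]
opening: 0.603
```

```bash
python3 - <<'E'
from h import *
ball()
E
```

```text
t 9.00 ball [182.1 -29.7 110. ] r 110.7 bearing -0.257 lever 0.092 pull 6.10 radial -3.12 fz 0.63 toolyF [ 0.    -1.     0.002] open 54.9
```

play_rows(motion=[{"delta_pos": [0, 0, 0], "dr": [0, 0, 0], "grip": 0.41}, {"delta_pos": [0, 0, 0], "dr": [0, 0, 0], "grip": 0.41}, {"delta_pos": [0, 0, 0], "dr": [0, 0, 0], "grip": 0.41}], squeeze=40)

```text
time: 9.3
position: [0.5877, 0.1641, 0.1026]
ee_rot: [-0.224, 0.734, 0.571, 0.291]
force: [15.9, 5.0, -5.3]
opening: 0.41
```

```bash
python3 - <<'E'
from h import *
ball();show()
E
```

```text
t 9.30 ball [182.9 -22.3 110.6] r 109.9 bearing -0.190 lever 0.159 pull 12.26 radial 11.26 fz -5.32 toolyF [-0.    -1.     0.004] open 37.3
t 9.3 p [0.5877 0.1641 0.1026] F [190.4 -19.6 102.6] open 37.3 forceF [  8.74 -14.17  -5.32]
toolz F [ 0.683 -0.003 -0.73 ] tooly F [-0.    -1.     0.004] j [-0.058  0.444  2.1    1.149  0.825 -0.727]
```

```bash
python3 - <<'E'
from h import *
arc(-.19,[.03]*7,0)
E
```

```text
dp [0.0004,-0.0032,0.0004] dr [0.000,0,-0.000] bearing -0.16
dp [0.0003,-0.0033,0.0003] dr [0.000,0,-0.000] bearing -0.13
dp [0.0003,-0.0033,0.0003] dr [0.000,0,-0.000] bearing -0.1
dp [0.0002,-0.0033,0.0002] dr [0.000,0,-0.000] bearing -0.07
dp [0.0001,-0.0033,0.0001] dr [0.000,0,-0.000] bearing -0.04
dp [0.0001,-0.0033,0.0001] dr [0.000,0,-0.000] bearing -0.01
dp [-0.0000,-0.0033,-0.0000] dr [0.000,0,-0.000] bearing 0.02
```

play_rows(motion=[{"delta_pos": [0.0004, -0.0032, 0.0004], "dr": [0, 0, 0], "grip": 0.41}])

```text
time: 9.4
position: [0.5851, 0.1654, 0.1027]
ee_rot: [-0.224, 0.734, 0.571, 0.292]
force: [16.0, 5.5, -4.1]
opening: 0.412
```

```bash
python3 - <<'E'
from h import *
ball()
E
```

```text
t 9.40 ball [183.5 -19.5 110.7] r 109.9 bearing -0.164 lever 0.185 pull 12.41 radial 11.52 fz -4.05 toolyF [-0.    -1.     0.004] open 37.5
```

play_rows(motion=[{"delta_pos": [0.0004, -0.0032, 0.0003], "dr": [0, 0, 0], "grip": 0.41}])

```text
time: 9.5
position: [0.5818, 0.1668, 0.1027]
ee_rot: [-0.224, 0.734, 0.571, 0.292]
force: [15.8, 5.2, -3.6]
opening: 0.41
```

```bash
python3 - <<'E'
from h import *
ball()
E
```

```text
t 9.50 ball [184.  -15.9 110.8] r 110.0 bearing -0.131 lever 0.218 pull 12.72 radial 10.68 fz -3.57 toolyF [-0.    -1.     0.004] open 37.3
```

play_rows(motion=[{"delta_pos": [0.0003, -0.0032, 0.0003], "dr": [0, 0, 0], "grip": 0.41}])

```text
time: 9.6
position: [0.5787, 0.168, 0.1027]
ee_rot: [-0.224, 0.734, 0.571, 0.291]
force: [14.9, 5.1, -2.6]
opening: 0.412
```

```bash
python3 - <<'E'
from h import *
ball()
E
```

```text
t 9.60 ball [184.5 -12.7 110.8] r 110.0 bearing -0.102 lever 0.247 pull 12.24 radial 9.91 fz -2.56 toolyF [-0.    -1.     0.004] open 37.5
```

play_rows(motion=[{"delta_pos": [0, 0.004, 0], "dr": [0, 0, 0], "grip": 0.41}, {"delta_pos": [0, 0.003, 0], "dr": [0, 0, 0], "grip": 0.41}, {"delta_pos": [0, 0, 0], "dr": [0, 0, 0], "grip": 0.41}])

```text
time: 9.9
position: [0.5832, 0.1662, 0.1015]
ee_rot: [-0.226, 0.734, 0.571, 0.29]
force: [0.4, -0.7, -1.0]
opening: 0.413
```

```bash
python3 - <<'E'
from h import *
ball();show()
E
```

```text
t 9.90 ball [183.8 -17.5 109.5] r 110.0 bearing -0.146 lever 0.203 pull 0.66 radial -0.54 fz -0.96 toolyF [ 0.002 -1.     0.   ] open 37.6
t 9.9 p [0.5832 0.1662 0.1015] F [191.3 -14.7 101.5] open 37.6 forceF [-0.63 -0.57 -0.96]
toolz F [ 0.683  0.002 -0.73 ] tooly F [ 0.002 -1.     0.   ] j [-0.055  0.442  2.106  1.151  0.825 -0.727]
```

play_rows(motion=[{"delta_pos": [0.0003, -0.004, 0.0003], "dr": [0, 0, 0], "grip": 0.41}, {"delta_pos": [0.0002, -0.003, 0.0002], "dr": [0, 0, 0], "grip": 0.41}])

```text
time: 10.1
position: [0.5772, 0.1685, 0.1016]
ee_rot: [-0.225, 0.734, 0.571, 0.29]
force: [12.1, -0.4, -6.5]
opening: 0.411
```

```bash
python3 - <<'E'
from h import *
ball()
E
```

```text
t 10.10 ball [184.5 -11.  109.6] r 109.9 bearing -0.087 lever 0.262 pull 11.57 radial 3.67 fz -6.46 toolyF [ 0.001 -1.     0.002] open 37.4
```

play_rows(motion=[{"delta_pos": [0.0002, -0.003, 0.0002], "dr": [0, 0, 0], "grip": 0.41}])

```text
time: 10.2
position: [0.5748, 0.1695, 0.1017]
ee_rot: [-0.224, 0.734, 0.571, 0.29]
force: [12.8, 3.8, -6.7]
opening: 0.409
```

```bash
python3 - <<'E'
from h import *
ball()
E
```

```text
t 10.20 ball [184.9  -8.4 109.7] r 110.1 bearing -0.063 lever 0.286 pull 10.99 radial 7.51 fz -6.71 toolyF [ 0.    -1.     0.002] open 37.2
```

play_rows(motion=[{"delta_pos": [0.0002, -0.003, 0.0001], "dr": [0, 0, 0], "grip": 0.41}])

```text
time: 10.3
position: [0.5722, 0.1705, 0.1019]
ee_rot: [-0.224, 0.734, 0.571, 0.291]
force: [13.2, 3.8, -5.5]
opening: 0.408
```

```bash
python3 - <<'E'
from h import *
ball()
E
```

```text
t 10.30 ball [185.3  -5.6 110. ] r 110.3 bearing -0.037 lever 0.312 pull 11.56 radial 7.37 fz -5.55 toolyF [ 0.    -1.     0.003] open 37.2
```

```bash
cat >> h.py <<'E'
def pl():
    s,p,R=st(); g=toF(p-.011*R.as_matrix()[:,2]); half=s["opening"]*91/2
    yf=toF(R.as_matrix()[:,1]+[P0[0],P0[1],0])/1000; c=g+yf*half  # contact point
    b=g+yf*(half-16); pv=np.array([75,-1.5]); a=np.arctan2(b[1]-pv[1],b[0]-pv[0])
    f=s["force"]; cc,sn=np.cos(P0[2]),np.sin(P0[2]); F_=-np.array([cc*f[0]+sn*f[1],-sn*f[0]+cc*f[1]])
    r=c[:2]-pv; tau=(r[0]*F_[1]-r[1]*F_[0])/110
    print("t %.2f ball"%s["time"],b.round(1),"r %.1f lever %.3f PULL %.2f"%(np.hypot(*(b[:2]-pv)),a+.349,tau),"F on ball",F_.round(1),"fz %.1f yaw %.3f open %.1f"%(f[2],np.arctan2(yf[0],-yf[1]),2*half))
E
python3 -c "
from h import *
pl()"
```

```text
t 10.30 ball [185.3  -5.6 110. ] r 110.3 lever 0.312 PULL 10.59 F on ball [-6.9 11.8] fz -5.5 yaw 0.000 open 37.2
```

play_rows(motion=[{"delta_pos": [0, -0.0035, 0], "dr": [0.0205, 0, -0.022], "grip": 0.41}])

```text
time: 10.4
position: [0.5686, 0.1715, 0.102]
ee_rot: [-0.229, 0.726, 0.582, 0.287]
force: [13.7, 4.0, -6.4]
opening: 0.41
```

```bash
python3 -c "
from h import *
pl()"
```

```text
t 10.40 ball [185.4  -2.2 110. ] r 110.4 lever 0.343 PULL 11.28 F on ball [-7.3 12.3] fz -6.4 yaw 0.030 open 37.4
```

play_rows(motion=[{"delta_pos": [0, -0.0035, 0], "dr": [0.0205, 0, -0.022], "grip": 0.41}])

```text
time: 10.5
position: [0.5653, 0.1722, 0.102]
ee_rot: [-0.233, 0.716, 0.593, 0.284]
force: [12.7, 4.5, -7.2]
opening: 0.411
```

```bash
python3 -c "
from h import *
pl()"
```

```text
t 10.50 ball [185.4   0.9 110. ] r 110.4 lever 0.371 PULL 10.42 F on ball [-7.5 11.2] fz -7.2 yaw 0.062 open 37.4
```

play_rows(motion=[{"delta_pos": [-0.0001, -0.0035, -0.0001], "dr": [0.0205, 0, -0.022], "grip": 0.41}])

```text
time: 10.6
position: [0.5619, 0.1728, 0.102]
ee_rot: [-0.237, 0.707, 0.604, 0.28]
force: [13.4, 6.1, -6.0]
opening: 0.406
```

```bash
python3 -c "
from h import *
pl()"
```

```text
t 10.60 ball [185.2   4.3 110. ] r 110.3 lever 0.402 PULL 10.83 F on ball [-9.2 11.5] fz -6.0 yaw 0.092 open 37.0
```

play_rows(motion=[{"delta_pos": [-0.0001, -0.0035, -0.0001], "dr": [0.0205, 0, -0.022], "grip": 0.41}])

```text
time: 10.7
position: [0.5585, 0.1733, 0.1021]
ee_rot: [-0.241, 0.698, 0.614, 0.277]
force: [12.9, 6.9, -5.2]
opening: 0.411
```

```bash
python3 -c "
from h import *
pl()"
```

```text
t 10.70 ball [184.9   7.3 110.1] r 110.3 lever 0.429 PULL 10.38 F on ball [-9.8 10.8] fz -5.2 yaw 0.122 open 37.4
```

play_rows(motion=[{"delta_pos": [-0.0001, -0.0035, 0], "dr": [0.0205, 0, -0.022], "grip": 0.41}])

```text
time: 10.8
position: [0.5551, 0.1737, 0.102]
ee_rot: [-0.246, 0.689, 0.625, 0.273]
force: [13.0, 9.2, -5.2]
opening: 0.41
```

```bash
python3 -c "
from h import *
pl()"
```

```text
t 10.80 ball [184.6  10.6 110.1] r 110.3 lever 0.459 PULL 10.06 F on ball [-12.2  10.3] fz -5.2 yaw 0.152 open 37.3
```

play_rows(motion=[{"delta_pos": [0, -0.0035, 0], "dr": [0.0205, 0, -0.022], "grip": 0.41}])

```text
time: 10.9
position: [0.5516, 0.1742, 0.102]
ee_rot: [-0.25, 0.679, 0.635, 0.269]
force: [12.9, 8.2, -4.8]
opening: 0.412
```

```bash
python3 -c "
from h import *
pl()
c=cam('top');im=c['color'][130:300,250:450]; cv2.imwrite('pics/c1.png',cv2.resize(im,None,fx=4,fy=3.5,interpolation=cv2.INTER_CUBIC))"
```

```text
t 10.90 ball [184.3  13.8 110.1] r 110.4 lever 0.488 PULL 10.61 F on ball [-11.1  10.4] fz -4.8 yaw 0.182 open 37.5
```

View pics/c1.png

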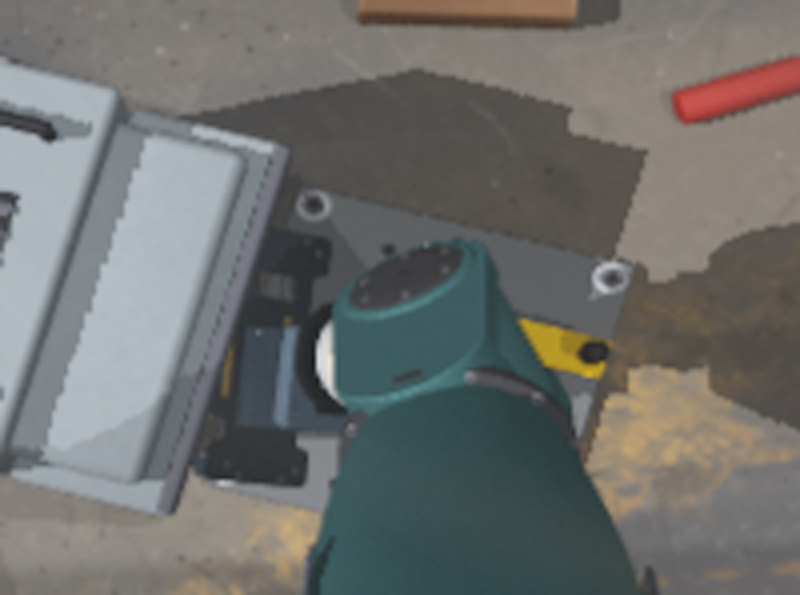

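play_rows(motion=[{"delta_pos": [-0.0001, -0.0035, 0], "dr": [0.0205, 0, -0.022], "grip": 0.41}])

```text
time: 11.05
position: [0.5482, 0.1743, 0.1021]
ee_rot: [-0.253, 0.67, 0.645, 0.266]
force: [13.5, 8.7, -4.8]
opening: 0.41
```

```bash
python3 -c "
from h import *
pl()"
```

```text
t 11.05 ball [183.7  17.  110.1] r 110.3 lever 0.518 PULL 11.43 F on ball [-11.8  10.9] fz -4.8 yaw 0.211 open 37.3
```

play_rows(motion=[{"delta_pos": [-0.0001, -0.0035, 0], "dr": [0.0205, 0, -0.022], "grip": 0.41}])

```text
time: 11.15
position: [0.5446, 0.1745, 0.102]
ee_rot: [-0.258, 0.66, 0.655, 0.262]
force: [14.4, 8.3, -2.6]
opening: 0.414
```

```bash
python3 -c "
from h import *
pl()"
```

```text
t 11.15 ball [183.2  20.1 110.1] r 110.4 lever 0.546 PULL 12.72 F on ball [-11.6  11.9] fz -2.6 yaw 0.242 open 37.7
```

play_rows(motion=[{"delta_pos": [-0.0001, -0.0035, 0], "dr": [0.0205, 0, -0.022], "grip": 0.41}])

```text
time: 11.25
position: [0.5412, 0.1745, 0.102]
ee_rot: [-0.261, 0.65, 0.665, 0.258]
force: [13.5, 10.6, -2.3]
opening: 0.412
```

```bash
python3 -c "
from h import *
pl();show()"
```

```text
t 11.25 ball [182.5  23.4 110.1] r 110.3 lever 0.577 PULL 11.75 F on ball [-13.6  10.4] fz -2.3 yaw 0.272 open 37.5
t 11.25 p [0.5412 0.1745 0.102 ] F [189.  28. 102.] open 37.5 forceF [ 13.6  -10.41  -2.26]
toolz F [ 0.659  0.181 -0.73 ] tooly F [ 0.269 -0.963  0.004] j [-0.049  0.447  2.096  0.988  0.955 -0.817]
```

play_rows(motion=[{"delta_pos": [0, 0.004, 0], "dr": [0, 0, 0], "grip": 0.41}, {"delta_pos": [0, 0.002, 0], "dr": [0, 0, 0], "grip": 0.41}, {"delta_pos": [0, 0, 0], "dr": [0, 0, 0], "grip": 0.41}])

```text
time: 11.55
position: [0.5453, 0.1743, 0.1011]
ee_rot: [-0.263, 0.65, 0.665, 0.257]
force: [0.7, -0.7, 0.8]
opening: 0.407
```

```bash
python3 -c "
from h import *
pl();show()
c=cam('top');im=c['color'][130:300,250:450]; cv2.imwrite('pics/c2.png',cv2.resize(im,None,fx=4,fy=3.5,interpolation=cv2.INTER_CUBIC))"
```

```text
t 11.55 ball [183.2  19.5 109.1] r 110.2 lever 0.541 PULL 0.87 F on ball [0.5 0.9] fz 0.8 yaw 0.273 open 37.0
t 11.55 p [0.5453 0.1743 0.1011] F [189.8  24.  101.1] open 37.0 forceF [-0.49 -0.87  0.79]
toolz F [ 0.658  0.184 -0.73 ] tooly F [ 0.27  -0.963  0.   ] j [-0.049  0.454  2.087  0.984  0.958 -0.811]
```

View pics/c2.png

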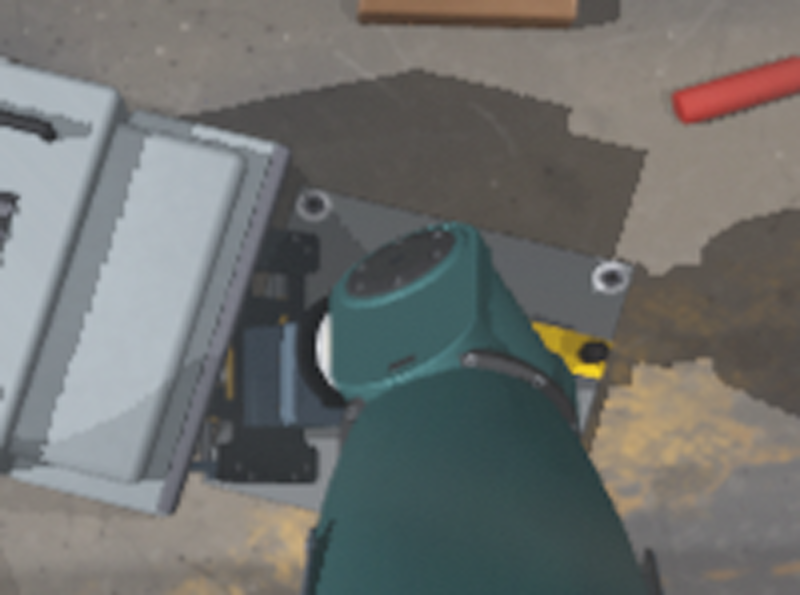

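play_rows(motion=[{"delta_pos": [0, -0.004, 0], "dr": [0, 0, 0], "grip": 0.41}, {"delta_pos": [0, -0.002, 0], "dr": [0, 0, 0], "grip": 0.41}, {"delta_pos": [-0.0001, -0.002, -0.0001], "dr": [0.011, 0, -0.012], "grip": 0.41}])

```text
time: 11.9
position: [0.5386, 0.1739, 0.1015]
ee_rot: [-0.263, 0.645, 0.67, 0.256]
force: [12.6, 6.4, -6.9]
opening: 0.412
```

```bash
python3 -c "
from h import *
pl()"
```

```text
t 11.90 ball [181.3  25.6 109.6] r 109.7 lever 0.599 PULL 11.66 F on ball [-9.3 10.6] fz -6.9 yaw 0.287 open 37.5
```

play_rows(motion=[{"delta_pos": [0, -0.002, 0], "dr": [0.011, 0, -0.012], "grip": 0.41}])

```text
time: 12.0
position: [0.5368, 0.1738, 0.1015]
ee_rot: [-0.265, 0.64, 0.676, 0.253]
force: [12.1, 7.0, -7.3]
opening: 0.409
```

```bash
python3 -c "
from h import *
pl()"
```

```text
t 12.00 ball [180.8  27.4 109.6] r 109.7 lever 0.615 PULL 11.21 F on ball [-9.8  9.9] fz -7.3 yaw 0.304 open 37.2
```

play_rows(motion=[{"delta_pos": [0, -0.002, 0], "dr": [0.011, 0, -0.012], "grip": 0.41}])

```text
time: 12.1
position: [0.5349, 0.1738, 0.1016]
ee_rot: [-0.267, 0.634, 0.681, 0.251]
force: [12.7, 7.8, -7.0]
opening: 0.408
```

```bash
python3 -c "
from h import *
pl()"
```

```text
t 12.10 ball [180.4  29.2 109.6] r 109.8 lever 0.632 PULL 11.92 F on ball [-10.7  10.4] fz -7.0 yaw 0.320 open 37.1
```

play_rows(motion=[{"delta_pos": [0, -0.002, 0], "dr": [0.011, 0, -0.012], "grip": 0.41}])

```text
time: 12.2
position: [0.5328, 0.1737, 0.1015]
ee_rot: [-0.269, 0.628, 0.686, 0.249]
force: [12.1, 7.9, -7.0]
opening: 0.409
```

```bash
python3 -c "
from h import *
pl()"
```

```text
t 12.20 ball [179.9  31.  109.6] r 109.8 lever 0.649 PULL 11.42 F on ball [-10.6   9.7] fz -7.0 yaw 0.337 open 37.3
```

```bash
cat >> h.py <<'E'
def clear(yawx=0):
    s,p,R=st(); R=Ro.from_rotvec([0,0,yawx])*R; M=R.as_matrix(); g=p-.011*M[:,2]
    best=9
    for a in np.linspace(-.038,.038,9):
        for b in np.linspace(-.089,.089,19):
            for c in np.linspace(.06,.3,25):
                if c>.2 and abs(b)>.05: continue
                f=toF(g+M@[a,b,-c]); d=np.array([max(139-f[0],0),max(abs(f[1])-125,0),max(252-f[2],0,f[2]-302)]); best=min(best if best!=9 else 999,np.linalg.norm(d))
    return best
E
python3 -c "
from h import *
for a in (0,.1,.2,.3): print(a,clear(a))"
```

```text
0 6.660414279344098
0.1 0.0
0.2 0.0
0.3 0.0
```

play_rows(motion=[{"delta_pos": [0, -0.0022, 0], "dr": [0, 0, 0], "grip": 0.41}])

```text
time: 12.3
position: [0.5309, 0.1736, 0.1017]
ee_rot: [-0.269, 0.628, 0.686, 0.249]
force: [12.4, 8.5, -4.7]
opening: 0.41
```

```bash
python3 -c "
from h import *
pl()"
```

```text
t 12.30 ball [179.3  32.7 109.7] r 109.8 lever 0.666 PULL 11.81 F on ball [-11.3   9.9] fz -4.7 yaw 0.337 open 37.3
```

play_rows(motion=[{"delta_pos": [-0.0001, -0.0022, 0], "dr": [0, 0, 0], "grip": 0.41}])

```text
time: 12.4
position: [0.5287, 0.1734, 0.1017]
ee_rot: [-0.269, 0.628, 0.686, 0.25]
force: [12.1, 10.7, -3.4]
opening: 0.409
```

```bash
python3 -c "
from h import *
pl()"
```

```text
t 12.40 ball [178.6  35.  109.8] r 109.8 lever 0.688 PULL 11.52 F on ball [-13.3   9. ] fz -3.4 yaw 0.336 open 37.2
```

play_rows(motion=[{"delta_pos": [-0.0001, -0.0022, -0.0001], "dr": [0, 0, 0], "grip": 0.41}])

```text
time: 12.5
position: [0.5264, 0.1732, 0.1018]
ee_rot: [-0.269, 0.628, 0.686, 0.25]
force: [11.8, 9.9, -2.9]
opening: 0.414
```

```bash
python3 -c "
from h import *
pl()"
```

```text
t 12.50 ball [177.8  36.8 109.8] r 109.7 lever 0.706 PULL 11.50 F on ball [-12.6   9. ] fz -2.9 yaw 0.336 open 37.7
```

play_rows(motion=[{"delta_pos": [-0.0001, -0.0022, -0.0001], "dr": [0, 0, 0], "grip": 0.41}])

```text
time: 12.6
position: [0.5242, 0.1728, 0.1018]
ee_rot: [-0.269, 0.628, 0.686, 0.25]
force: [10.6, 9.7, -3.5]
opening: 0.414
```

```bash
python3 -c "
from h import *
pl();print(clear())"
```

```text
t 12.60 ball [177.   38.9 109.9] r 109.7 lever 0.726 PULL 10.48 F on ball [-12.    7.9] fz -3.5 yaw 0.336 open 37.6
7.654522880543441
```

play_rows(motion=[{"delta_pos": [-0.0001, -0.0022, -0.0001], "dr": [0, 0, 0], "grip": 0.41}])

```text
time: 12.7
position: [0.5221, 0.1725, 0.1018]
ee_rot: [-0.269, 0.628, 0.686, 0.25]
force: [11.4, 10.4, -3.1]
opening: 0.411
```

```bash
python3 -c "
from h import *
pl()"
```

```text
t 12.70 ball [176.1  41.  109.9] r 109.6 lever 0.747 PULL 11.38 F on ball [-12.9   8.5] fz -3.1 yaw 0.336 open 37.4
```

play_rows(motion=[{"delta_pos": [-0.0002, -0.0022, -0.0002], "dr": [0, 0, 0], "grip": 0.41}])

```text
time: 12.8
position: [0.5199, 0.172, 0.1018]
ee_rot: [-0.269, 0.628, 0.686, 0.25]
force: [10.7, 10.3, -2.7]
opening: 0.415
```

```bash
python3 -c "
from h import *
pl()"
```

```text
t 12.80 ball [175.1  42.9 109.9] r 109.5 lever 0.766 PULL 10.87 F on ball [-12.6   7.8] fz -2.7 yaw 0.336 open 37.7
```

play_rows(motion=[{"delta_pos": [-0.0002, -0.0022, -0.0002], "dr": [0, 0, 0], "grip": 0.41}])

```text
time: 12.9
position: [0.5177, 0.1715, 0.1019]
ee_rot: [-0.269, 0.628, 0.686, 0.25]
force: [10.9, 9.8, -2.3]
opening: 0.411
```

```bash
python3 -c "
from h import *
pl()"
```

```text
t 12.90 ball [174.1  45.  109.9] r 109.4 lever 0.788 PULL 11.24 F on ball [-12.2   8.2] fz -2.3 yaw 0.336 open 37.4
```

play_rows(motion=[{"delta_pos": [-0.0002, -0.0022, -0.0002], "dr": [0, 0, 0], "grip": 0.41}])

```text
time: 13.0
position: [0.5155, 0.1711, 0.1019]
ee_rot: [-0.269, 0.628, 0.686, 0.25]
force: [11.0, 10.9, -2.9]
opening: 0.412
```

```bash
python3 -c "
from h import *
pl()"
```

```text
t 13.00 ball [173.   47.  109.9] r 109.4 lever 0.808 PULL 11.56 F on ball [-13.3   8. ] fz -2.9 yaw 0.336 open 37.4
```

play_rows(motion=[{"delta_pos": [-0.0002, -0.0022, -0.0002], "dr": [0, 0, 0], "grip": 0.41}])

```text
time: 13.1
position: [0.5134, 0.1706, 0.1019]
ee_rot: [-0.269, 0.628, 0.686, 0.25]
force: [10.7, 9.7, -2.6]
opening: 0.411
```

```bash
python3 -c "
from h import *
pl()"
```

```text
t 13.10 ball [172.   49.  109.9] r 109.4 lever 0.829 PULL 11.28 F on ball [-12.   8.] fz -2.6 yaw 0.336 open 37.4
```

play_rows(motion=[{"delta_pos": [-0.0002, -0.0022, -0.0002], "dr": [0, 0, 0], "grip": 0.41}])

```text
time: 13.2
position: [0.5112, 0.1701, 0.1019]
ee_rot: [-0.269, 0.628, 0.686, 0.25]
force: [11.3, 8.6, -2.5]
opening: 0.408
```

```bash
python3 -c "
from h import *
pl()"
```

```text
t 13.20 ball [171.   51.1 109.9] r 109.4 lever 0.851 PULL 11.94 F on ball [-11.1   8.9] fz -2.5 yaw 0.336 open 37.1
```

play_rows(motion=[{"delta_pos": [-0.0002, -0.0022, -0.0002], "dr": [0, 0, 0], "grip": 0.41}])

```text
time: 13.3
position: [0.509, 0.1696, 0.1019]
ee_rot: [-0.269, 0.628, 0.686, 0.25]
force: [10.2, 9.5, -2.3]
opening: 0.409
```

```bash
python3 -c "
from h import *
pl()"
```

```text
t 13.30 ball [170.   53.1 109.9] r 109.6 lever 0.870 PULL 11.03 F on ball [-11.7   7.5] fz -2.3 yaw 0.336 open 37.2
```

play_rows(motion=[{"delta_pos": [-0.0002, -0.0022, -0.0002], "dr": [0, 0, 0], "grip": 0.41}])

```text
time: 13.4
position: [0.5069, 0.1691, 0.1019]
ee_rot: [-0.269, 0.628, 0.686, 0.25]
force: [10.9, 10.5, -3.1]
opening: 0.412
```

```bash
python3 -c "
from h import *
pl()"
```

```text
t 13.40 ball [169.   54.8 110. ] r 109.6 lever 0.888 PULL 12.00 F on ball [-12.8   8. ] fz -3.1 yaw 0.336 open 37.5
```

play_rows(motion=[{"delta_pos": [-0.0003, -0.0022, -0.0003], "dr": [0, 0, 0], "grip": 0.41}])

```text
time: 13.5
position: [0.5048, 0.1685, 0.1019]
ee_rot: [-0.269, 0.628, 0.686, 0.25]
force: [12.4, 9.4, -3.6]
opening: 0.414
```

```bash
python3 -c "
from h import *
pl()"
```

```text
t 13.50 ball [168.   56.6 110. ] r 109.6 lever 0.908 PULL 13.39 F on ball [-12.1   9.7] fz -3.6 yaw 0.336 open 37.6
```

play_rows(motion=[{"delta_pos": [-0.0003, -0.0022, -0.0003], "dr": [0, 0, 0], "grip": 0.41}])

```text
time: 13.6
position: [0.5028, 0.1679, 0.102]
ee_rot: [-0.269, 0.628, 0.686, 0.25]
force: [14.0, 11.6, -3.5]
opening: 0.411
```

```bash
python3 -c "
from h import *
pl()
for n in('top','side'):
    c=cam(n);im=c['color'][130:300,250:450]; cv2.imwrite(f'pics/c3{n}.png',cv2.resize(im,None,fx=4,fy=3.5,interpolation=cv2.INTER_CUBIC))"
```

```text
t 13.60 ball [166.8  58.5 110. ] r 109.7 lever 0.928 PULL 15.40 F on ball [-14.7  10.7] fz -3.5 yaw 0.336 open 37.4
```

View pics/c3top.png

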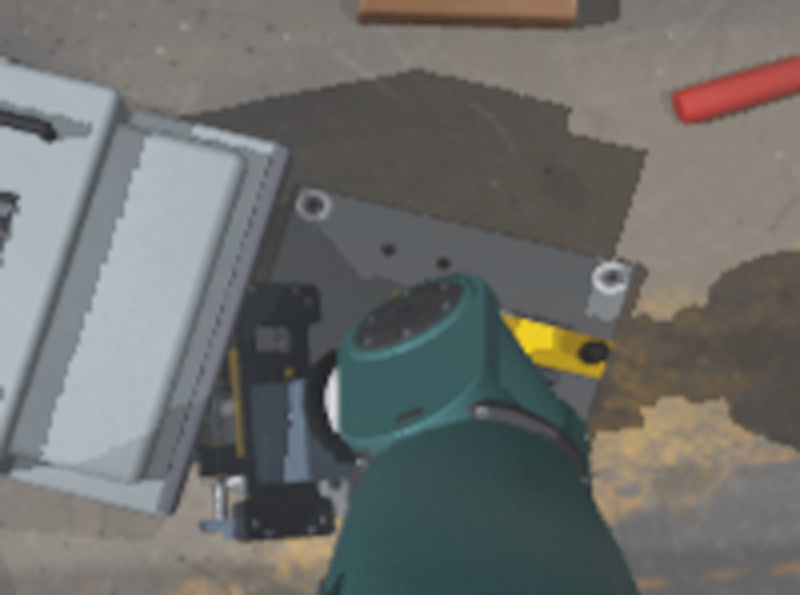

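play_rows(motion=[{"delta_pos": [-0.0003, -0.0018, -0.0003], "dr": [0, 0, 0], "grip": 0.41}])

```text
time: 13.8
position: [0.5012, 0.1673, 0.102]
ee_rot: [-0.269, 0.628, 0.686, 0.25]
force: [12.8, 11.5, -3.9]
opening: 0.41
```

```bash
python3 -c "
from h import *
pl()"
```

```text
t 13.80 ball [165.9  60.  110.1] r 109.7 lever 0.944 PULL 14.34 F on ball [-14.3   9.5] fz -3.9 yaw 0.336 open 37.3
```

play_rows(motion=[{"delta_pos": [-0.0003, -0.0018, -0.0003], "dr": [0, 0, 0], "grip": 0.41}])

```text
time: 13.9
position: [0.4995, 0.1667, 0.102]
ee_rot: [-0.269, 0.628, 0.686, 0.25]
force: [13.7, 10.3, -3.0]
opening: 0.414
```

```bash
python3 -c "
from h import *
pl()"
```

```text
t 13.90 ball [164.9  61.3 110.1] r 109.7 lever 0.959 PULL 15.11 F on ball [-13.4  10.8] fz -3.0 yaw 0.336 open 37.7
```

play_rows(motion=[{"delta_pos": [-0.0003, -0.0018, -0.0003], "dr": [0, 0, 0], "grip": 0.41}])

```text
time: 14.0
position: [0.4979, 0.1662, 0.1021]
ee_rot: [-0.269, 0.628, 0.686, 0.25]
force: [14.5, 11.9, -4.5]
opening: 0.412
```

```bash
python3 -c "
from h import *
pl()"
```

```text
t 14.00 ball [163.9  62.9 110.1] r 109.8 lever 0.976 PULL 16.30 F on ball [-15.1  11.1] fz -4.5 yaw 0.336 open 37.5
```

play_rows(motion=[{"delta_pos": [-0.0003, -0.0018, -0.0003], "dr": [0, 0, 0], "grip": 0.41}])

```text
time: 14.1
position: [0.4962, 0.1656, 0.1021]
ee_rot: [-0.269, 0.628, 0.686, 0.25]
force: [14.4, 12.0, -4.7]
opening: 0.408
```

```bash
python3 -c "
from h import *
pl()"
```

```text
t 14.10 ball [162.9  64.5 110.1] r 109.9 lever 0.993 PULL 16.33 F on ball [-15.2  11. ] fz -4.7 yaw 0.336 open 37.2
```

play_rows(motion=[{"delta_pos": [-0.0003, -0.0018, -0.0003], "dr": [0, 0, 0], "grip": 0.41}])

```text
time: 14.2
position: [0.4945, 0.165, 0.1021]
ee_rot: [-0.269, 0.629, 0.686, 0.25]
force: [15.5, 13.5, -4.3]
opening: 0.411
```

```bash
python3 -c "
from h import *
pl()"
```

```text
t 14.20 ball [162.   65.9 110.2] r 110.0 lever 1.008 PULL 17.85 F on ball [-17.   11.7] fz -4.3 yaw 0.335 open 37.4
```

play_rows(motion=[{"delta_pos": [0, 0.003, 0], "dr": [0, 0, 0], "grip": 0.5}, {"delta_pos": [0, 0.002, 0], "dr": [0, 0, 0], "grip": 0.62}, {"delta_pos": [0, 0, 0], "dr": [0, 0, 0], "grip": 0.62}, {"delta_pos": [0, 0, 0], "dr": [0, 0, 0], "grip": 0.62}, {"delta_pos": [0, 0, 0], "dr": [0, 0, 0], "grip": 0.62}])

```text
time: 14.7
position: [0.4971, 0.1651, 0.1012]
ee_rot: [-0.271, 0.628, 0.686, 0.248]
force: [0.0, 0.3, -0.4]
opening: 0.621
```

```bash
python3 -c "
from h import *
pl();show();print(clear())"
```

```text
t 14.70 ball [165.9  54.4 109.2] r 106.7 lever 0.900 PULL 0.08 F on ball [-0.3 -0.1] fz -0.4 yaw 0.338 open 56.6
t 14.7 p [0.4971 0.1651 0.1012] F [168.9  68.4 101.2] open 56.6 forceF [ 0.32  0.05 -0.42]
toolz F [ 0.645  0.226 -0.73 ] tooly F [ 0.332 -0.943  0.001] j [-0.069  0.413  2.158  0.949  0.979 -0.875]
18.623472065381968
```

play_rows(motion=[{"delta_pos": [0, 0, -0.015], "dr": [0, 0, 0], "grip": 0.62}, {"delta_pos": [0, 0, -0.02], "dr": [0, 0, 0], "grip": 0.62}, {"delta_pos": [0, 0, -0.025], "dr": [0, 0, 0], "grip": 0.62}, {"delta_pos": [0, 0, -0.03], "dr": [0, 0, 0], "grip": 0.62}, {"delta_pos": [0, 0, -0.03], "dr": [0, 0, 0], "grip": 0.62}, {"delta_pos": [0, 0, -0.03], "dr": [0, 0, 0], "grip": 0.62}, {"delta_pos": [-0.02, 0, -0.03], "dr": [0, 0, 0], "grip": 0.62}, {"delta_pos": [0, 0, -0.03], "dr": [0, 0, 0], "grip": 0.62}, {"delta_pos": [0, 0, -0.03], "dr": [0, 0, 0], "grip": 0.62}, {"delta_pos": [0, 0, -0.03], "dr": [0, 0, 0], "grip": 0.62}])

```text
time: 15.7
position: [0.5141, -0.0348, 0.2864]
ee_rot: [-0.27, 0.629, 0.686, 0.248]
force: [0.9, -0.1, -0.4]
opening: 0.616
```

```bash
python3 -c "
from h import *
show()
print(bar_angle())
for n in('top','side'):
    c=cam(n);im=c['color'][130:300,250:450]; cv2.imwrite(f'pics/d1{n}.png',cv2.resize(im,None,fx=4,fy=3.5,interpolation=cv2.INTER_CUBIC))"
```

```text
t 15.7 p [ 0.5141 -0.0348  0.2864] F [-20.5   2.4 286.4] open 56.1 forceF [ 0.18 -0.9  -0.37]
toolz F [ 0.644  0.225 -0.731] tooly F [ 0.331 -0.944  0.001] j [-0.422  0.184  2.003  0.647  1.419 -0.766]
(359, array([ -4.68845505, -62.34267294]), np.float64(-0.06029073671978195), np.float64(-91.51157928551442), np.float64(59.277094104534136))
```

View pics/d1top.png

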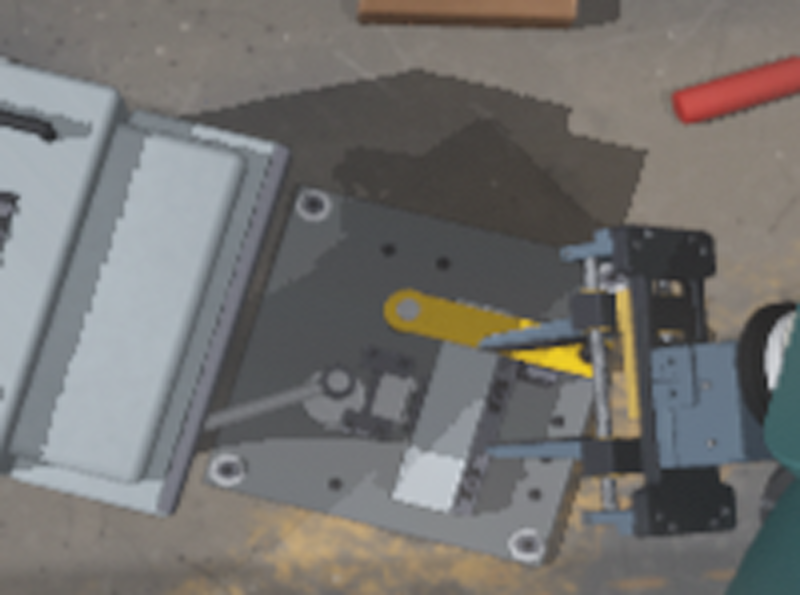

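play_rows(motion=[{"delta_pos": [0, 0, -0.035], "dr": [0, 0, 0], "grip": 0.62}, {"delta_pos": [0, 0, -0.035], "dr": [0, 0, 0], "grip": 0.62}, {"delta_pos": [0, 0, -0.035], "dr": [0, 0, 0], "grip": 0.62}, {"delta_pos": [0, 0, -0.035], "dr": [0, 0, 0], "grip": 0.62}, {"delta_pos": [0, 0, 0], "dr": [0, 0, 0], "grip": 0.62}])

```text
time: 16.35
position: [0.5236, -0.1302, 0.3892]
ee_rot: [-0.269, 0.628, 0.686, 0.249]
force: [0.7, 0.1, -0.4]
opening: 0.616
```

```bash
python3 -c "
from h import *
from ov import overlay
show()
print(bar_angle())
overlay(P0,'d2',kp=np.array([45,-64.]),kang=0,lev=1.0,tubex=-3)
"
```

```text
t 16.35 p [ 0.5236 -0.1302  0.3892] F [-110.6  -30.5  389.2] open 56.0 forceF [ 0.26 -0.63 -0.36]
toolz F [ 0.644  0.223 -0.732] tooly F [ 0.331 -0.944  0.004] j [-0.556  0.153  1.835  0.581  1.646 -0.749]
(534, array([-18.70982494, -62.68425525]), np.float64(-0.020510646773088295), np.float64(-94.0693975487327), np.float64(59.277094104534136))
```

View pics/d2_top.png

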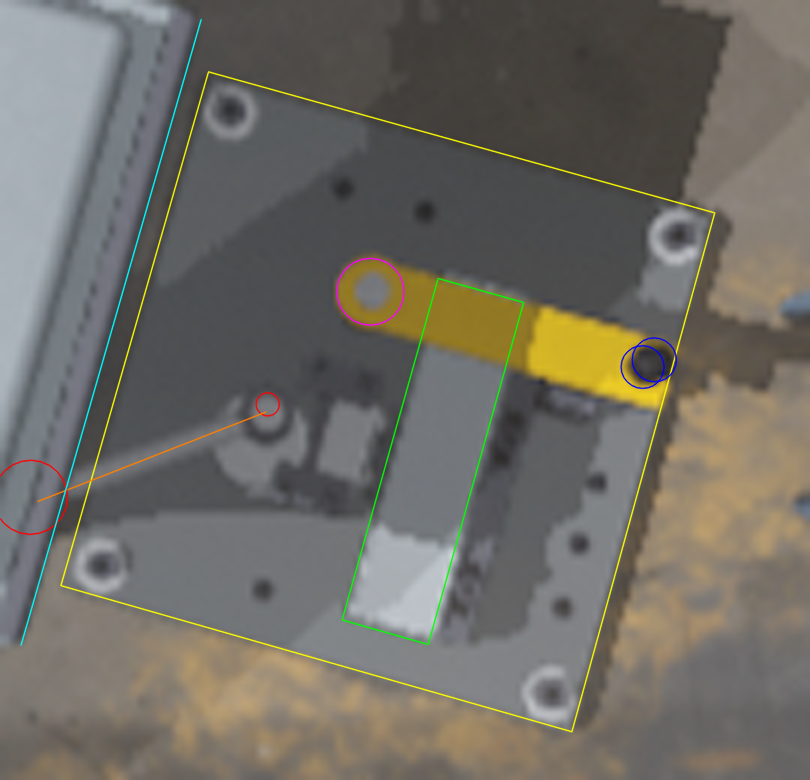

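```bash
python3 - <<'E'
from h import *
c=cam("top"); im=c["color"]; hsv=cv2.cvtColor(cv2.GaussianBlur(im,(0,0),.5),cv2.COLOR_BGR2HSV); m=cv2.inRange(hsv,(18,130,70),(35,255,255))
ys,xs=np.where(m); k=(ys>190)&(ys<270)&(xs>330)&(xs<430)
P=np.array([toF(unproj(c,(x,y),.069)) for x,y in zip(xs[k],ys[k])])[:,:2]
B=np.arange(-60,35,6.); C=[];
for b in B:
    q=P[(P[:,0]>=b)&(P[:,0]<b+6)]
    if len(q)>6: C.append([b+3,q[:,1].min(),q[:,1].max(),q[:,1].mean()])
C=np.array(C)
for i in (1,2,3): print(np.polyfit(C[:,0],C[:,i],1))
# tube edges by gradient along fixture x at several y, z=54
from scipy.ndimage import map_coordinates
g=cv2.cvtColor(im,cv2.COLOR_BGR2GRAY).astype(float)
for y in (-20,-5,10,25,40,55,68):
    X=np.arange(-34,34,.5); pts=np.array([F(x,y,54) for x in X]); uv=proj(c,pts); v=map_coordinates(g,[uv[:,1],uv[:,0]],order=1)
    d=np.gradient(np.convolve(v,np.ones(5)/5,'same'))[4:-4]; Xc=X[4:-4]
    l=Xc<-10;r=Xc>10
    print(y,"fence side",Xc[l][d[l].argmax()],"pad side",Xc[r][d[r].argmin()])
E
```

```text
[ 8.53111963e-03 -7.73261302e+01]
[-2.42286695e-02 -4.93306093e+01]
[-8.23727979e-03 -6.33932975e+01]
-20 fence side -25.0 pad side 14.5
-5 fence side -25.0 pad side 15.0
10 fence side -24.5 pad side 14.5
25 fence side -26.0 pad side 15.5
40 fence side -25.0 pad side 15.5
55 fence side -26.0 pad side 15.5
68 fence side -24.5 pad side 15.0
```

View pics/d2_side.png

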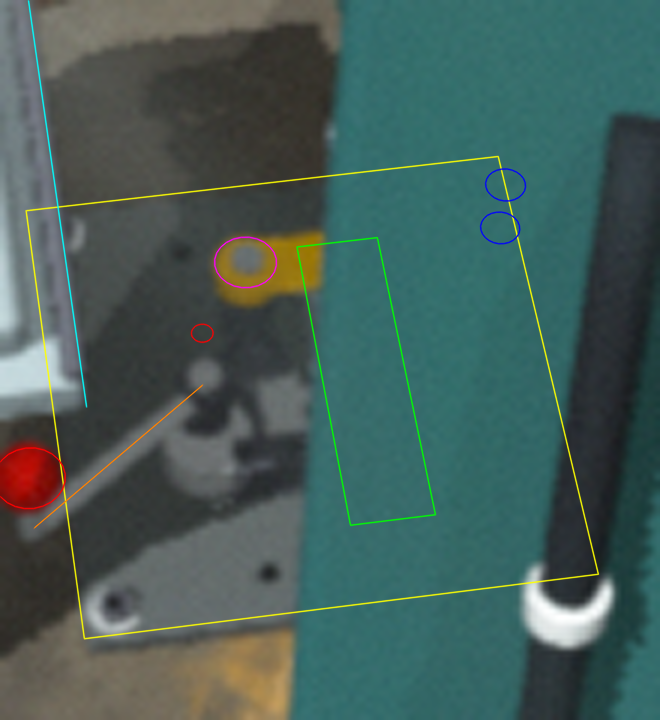

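```bash
python3 -c "
from cell import order
print(order.sign_off())
from h import *
show(); print(bar_angle())"
```

```text
the job is handed in; nothing more can be done
None
the job is handed in; nothing more can be done
```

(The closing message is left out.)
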